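# Right the seal blanks and set the caliper

### The arm

A 6-joint arm with a two-finger parallel gripper is mounted at the origin on the work surface. World frame = base frame: x ahead of the robot, y to its left, z up, the work surface at z = 0. Lengths are in m, angles in rad, forces in N, time in s.
With the tool pointing down it reaches from about 0.275 to 0.875 m from the base axis. Payload 12.5 kg.
Tool frame: the origin (TCP) lies at the very end of the fingers, on their centre line; the grasp point (between the pads) lies 19 mm behind it; z points along the fingers, y is the line along which they close (so a half turn about z gives the same grasp; the last joint's range is limited). The gripper opens to 85 mm and grips with 20 to 120 N. Pads are 22 mm wide; open, the fingers measure 114 mm over their backs; the gripper's body (76 mm by 85 mm) begins 54 mm behind the grasp point. The pads swing forward as they close: fully open they stand 13 mm farther back than shut.
Start: joints at [-0.085, 0.351, 1.652, -0, 1.139, -0.085], TCP at [0.55, 0, 0.231] pointing down, gripper open.
Joint ranges: [-2.75, 2.75], [-0.79, 2.1], [0.01, 2.65], [-1.57, 4.71], [0.07, 3.14], [-2.87, 2.87]. Speed limits (rad/s): [2.22, 2.22, 2.79, 3.14, 3.14, 3.14].

### API

Orientations are given as a rotation vector (axis times angle).
In Python, from bench import r gives the robot as it stands.
- The arm moves only by the shell command python3 -m crank 'ROWS' [FORCE]. ROWS is text: rows parted by semicolons, each of 7 numbers parted by spaces: the opening, from 0 (shut) to 1 (fully open), then the shift along the tool's x, y, z in units of 0.04 m (1.0 is 0.04 m), then the turn, a rotation vector about the tool's x, y, z in units of 0.08 rad (1.0 is 0.08 rad). A call has exactly 10 rows; each row shifts and turns the commanded pose from where the row before left it, along the tool's axes as they then stand; what a row does not reach is not made up. A row lasts 1/8 s, in which the tool goes at most 62.5 mm and 10.7 degrees, less where a joint would pass 70% of its speed; a pose out of reach is approached as far as the arm can. A call with a number of a shift or a turn outside -1 to 1 is refused whole. A call with a gripper value outside its range is refused whole. The fingers move at their own pace and stop on an object; FORCE is the grip in N (left out, the last holds). Time passes only in rows, so rows that do not move let the fingers close, or fill a call up. It gives the time, the measured TCP pose, the force, the opening and the grip force at its end, in the units of the state.
- r.sense(): the state, without advancing time (a new reading comes with each control period).
- r.grab_frame(name): name is "scene" or "side" or "wrist"; returns a dict with "color" (480x640x3 uint8, red, green, blue), "fx", "fy", "cx", "cy" (pixels), "k1" (the pictures are not rectified: a ray, as slopes to the right and down, at radius r is drawn at 1 + k1 r^2 times it, then the intrinsics apply), "rvec" (rotation vector, rad) and "tvec" (3), from world to camera coordinates, as OpenCV has them. Camera axes: x right, y down, z forward; pixel columns grow to the right and rows downward; lengths in m; the calibration is good to about 2 mm. A picture is of the moment at which its call begins. There is no depth.
- r.sign_off(): hands the job in; it is judged then, once.
Trained networks look in a picture, given as the dict that the camera call returned (one of the last four; its "shot" number tells which), for a name from the list of things; names that differ only in an ending like _2 or _b are one class to them, and where a whole thing is asked for, a point or a joint stands for the part that bears it (a point fixed in the world has none). Each returns a list of dicts, best first, with "p" (0 to 1); they miss things now and then, are a little off and sometimes report something else, mostly with a low value. They report only what shows in the picture. A call takes as long as a camera call. They do not tell look-alikes from the thing itself.
- r.find_in(picture, target): "position" ([column, row] in pixels, amid what is visible of it).
- r.silhouettes(picture, target): "region" (480x640 bool, what is visible of it) and "position" ([column, row] in pixels, amid what is visible of it).
- r.landmark_of(picture, target): "position" ([column, row] in pixels: a listed point, or the origin of a listed thing).
The state is a dict: "t": time; "qpos": joint angles; "qd": joint speeds; "joint_torque": joint torques, N m; "ee_pos": TCP position; "tcp_rot": TCP orientation; "force": force on the tool from outside, world axes, zero at the start; "torque": the same for the moment, N m; "grip_width": opening from 0.0 (shut) to 1.0 (fully open); "grip_force": force on a finger pad.
Only numpy, scipy, OpenCV 4.12 (cv2) and the standard library are available. Lean on these libraries where they do the work, as an engineer would, in place of code of your own. Each camera call takes 0.05 s, during which the arm holds its last target. There are 200 camera calls.

### The job

Get the bench ready for gauging a batch of brass seal blanks. Some blanks have been knocked over in front of the lane: stand every one of them upright on its square foot in the free places of the lane, between the two wooden rails, beside the blanks already standing there, which must also be standing in the lane at the end. Then stand the stepped steel master on the bench between the open jaws of the caliper, and slide the loose jaw along gently until the master bears on the other, sprung jaw and pushes it in a few millimetres; leave it clamped there. Do not knock over the glass bottle or jar.

Things in the scene. Friction and masses are not known exactly. Their poses are not given: they have to be found in the camera images.
- blank1: brass seal blank: square body 34 x 34 mm and 50 mm long with a turned round neck 20 mm in diameter and 28 mm long on top (78 mm in all, about 0.3 kg); origin at the centre of the square foot, z runs from the foot towards the neck; starts lying on a flat side on the bench in front of the lane, neck pointing more or less towards the robot; may be absent
- blank2: brass seal blank: square body 34 x 34 mm and 50 mm long with a turned round neck 20 mm in diameter and 28 mm long on top (78 mm in all, about 0.3 kg); origin at the centre of the square foot, z runs from the foot towards the neck; starts lying on a flat side on the bench in front of the lane, neck pointing more or less towards the robot; may be absent
- blank3: brass seal blank: square body 34 x 34 mm and 50 mm long with a turned round neck 20 mm in diameter and 28 mm long on top (78 mm in all, about 0.3 kg); origin at the centre of the square foot, z runs from the foot towards the neck; starts lying on a flat side on the bench in front of the lane, neck pointing more or less towards the robot; may be absent
- blank4: brass seal blank: square body 34 x 34 mm and 50 mm long with a turned round neck 20 mm in diameter and 28 mm long on top (78 mm in all, about 0.3 kg); origin at the centre of the square foot, z runs from the foot towards the neck; starts lying on a flat side on the bench in front of the lane, neck pointing more or less towards the robot; may be absent
- stand1: brass seal blank: square body 34 x 34 mm and 50 mm long with a turned round neck 20 mm in diameter and 28 mm long on top (78 mm in all, about 0.3 kg); origin at the centre of the square foot, z runs from the foot towards the neck; starts standing in the lane
- stand2: brass seal blank: square body 34 x 34 mm and 50 mm long with a turned round neck 20 mm in diameter and 28 mm long on top (78 mm in all, about 0.3 kg); origin at the centre of the square foot, z runs from the foot towards the neck; starts standing in the lane
- lane: fixed lane on the bench, running along its own y axis: two dark wooden rails 12 mm wide and 6 mm high, 50 mm apart inside, closed at both ends by strips of the same height; inside length 470 mm, its floor is the bench top. Origin in the middle of the lane at bench height; x points across it, away from the robot
- master: stepped steel setting plug, about 0.35 kg: foot 36 mm in diameter and 40 mm high, above it a handle 24 mm in diameter and 32 mm high (72 mm in all); origin at the centre of the underside, z up. Starts standing alone on the left of the bench
- caliper: fixed bench caliper. Its dark beam lies along its own y axis (x 47 to 69 mm, 26 mm high). Two steel jaws, each 12 mm thick (y) and 34 mm high (with 6 mm free under it), reach out from the beam towards the robot (x 50 to -30 mm). Between them lies the bare bench. Behind the sprung jaw (+y end of the beam) sits a dial housing 70 mm high. The loose jaw is the one at -y. Origin at bench height, z up
- gauge_spot (a point): point on the bench (z = 0) between the jaws where the master is to stand, in the caliper's frame 18 mm (+y) from it is the face of the sprung jaw at rest; axes as the caliper's. When the loose jaw reads 0 its face is 77 mm to the other side (-y) of this point
- jaw (a joint): travel of the loose jaw in m: 0 is open, it grows as the jaw slides along the caliper's +y towards the sprung jaw, up to 0.095. It moves against 6 N of friction and stays where it is left
- jaw_tab (a point): centre of the top of the black thumb tab of the loose jaw, 69 mm above the bench; the tab is an upright block 14 mm (caliper x) by 18 mm (caliper y) standing 36 mm above the slide under it. Moves with the loose jaw
- anvil (a joint): how far the sprung jaw is pushed in, in m: 0 at rest, at most 0.008, along the caliper's +y; spring 500 N/m, so that the loose jaw's friction keeps it pushed in after release
- bottle: amber glass bottle 56 mm in diameter, 120 mm tall, standing behind the lane; origin at its underside, z up; must stay standing
- jar: low glass jar 52 mm in diameter, 55 mm tall, standing behind the lane and the caliper; origin at its underside, z up; must stay standing
Things that resemble listed ones, but are neither listed nor needed, are in the scene too. What is shaped like the blank3 but blue is not meant. What is shaped like the blank1 but red is not meant.

How it is judged:
By the outcome, as a careful person would: the job done as asked, in the order asked, and still so for the second after the job is handed in, with the robot touching nothing.
Of blank1, blank2, blank3, blank4 only 3 to 4 are there at a start; the rules pass over those that are not, and their reading is None.
At some moment in a run one of blank1, blank2, blank3, blank4 may be knocked a few centimetres aside while the robot is not near it.
It also fails if it takes over 210 s, if anything falls off the work surface, if the arm or the gripper's body presses on something with over 40 N, if the wrist force passes 120 N, or if a joint passes its speed limit or range.

## Working session

There is one attempt and no reset: what is moved stays moved. The work goes in short steps, Python scripts to look and compute and a shell command to move; the robot and the scene stay as the last step left them, time stands still between calls to the robot, and variables do not carry over. Pictures are saved under pics/ and viewed, at most 14 in all, crops included, and the job is handed in when it is done.

```bash
ls; mkdir -p pics; cat > h.py <<'E'
import numpy as np, cv2
from bench import r
from scipy.spatial.transform import Rotation as R
def shot(n,name=None):
    f=r.grab_frame(n)
    if name: cv2.imwrite('pics/'+name+'.png',f['color'][...,::-1])
    return f
def ray(f,px):
    K=np.array([[f['fx'],0,f['cx']],[0,f['fy'],f['cy']],[0,0,1.]])
    u=cv2.undistortPoints(np.array([[px]],float),K,np.array([f['k1'],0,0,0,0.]))[0,0]
    Rm=cv2.Rodrigues(np.array(f['rvec'],float))[0]
    return -Rm.T@np.array(f['tvec'],float), Rm.T@np.array([u[0],u[1],1])
def onz(f,px,z=0):
    c,d=ray(f,px); return c+d*(z-c[2])/d[2]
def proj(f,P):
    K=np.array([[f['fx'],0,f['cx']],[0,f['fy'],f['cy']],[0,0,1.]])
    return cv2.projectPoints(np.array(P,float).reshape(-1,3),np.array(f['rvec'],float),np.array(f['tvec'],float),K,np.array([f['k1'],0,0,0,0.]))[0][:,0]
def tri(f1,p1,f2,p2):
    c1,d1=ray(f1,p1);c2,d2=ray(f2,p2)
    A=np.stack([d1,-d2],1);s=np.linalg.lstsq(A,c2-c1,rcond=None)[0]
    a=c1+s[0]*d1;b=c2+s[1]*d2
    return (a+b)/2,np.linalg.norm(a-b)
E
python3 - <<'E'
from h import *
np.set_printoptions(precision=3,suppress=True)
print(r.sense())
for n in ['scene','side']:
    f=shot(n,n+'0'); print(n,f['tvec'],f['rvec'],f['fx'],f['k1'])
    for t in ['blank1','stand1','lane','master','caliper','gauge_spot','jaw_tab','bottle','jar']:
        for d in r.landmark_of(f,t): print(t,round(d['p'],2),np.round(d['position'],1),onz(f,d['position'],.069 if t=='jaw_tab' else 0))
E
```

```text
pics
{'t': 0.0, 'qpos': array([-0.085,  0.351,  1.652, -0.   ,  1.139, -0.085]), 'qd': array([ 0.002,  0.001,  0.002, -0.001,  0.002,  0.   ]), 'joint_torque': array([  0.001, -50.611, -29.141,   0.   ,   0.005,   0.   ]), 'ee_pos': array([0.55 , 0.   , 0.231]), 'tcp_rot': array([-2.221, -2.221,  0.001]), 'force': array([ 0.047, -0.08 , -0.134]), 'torque': array([0.023, 0.003, 0.002]), 'grip_force': 0.0, 'grip_width': 1.002898056712654}
scene [ 0.413 -0.175  1.654] [ 0.928  2.451 -1.109] 517.7735263887522 0.05237670199441675
blank1 0.91 [391.3 293.9] [ 0.499  0.201 -0.   ]
blank1 0.68 [411.1 251.8] [0.345 0.132 0.   ]
blank1 0.61 [319. 223.] [ 0.452 -0.126  0.   ]
blank1 0.58 [371.8 273.3] [0.484 0.119 0.   ]
blank1 0.51 [301.7 172.7] [ 0.325 -0.356  0.   ]
stand1 0.65 [366.3 314. ] [0.592 0.206 0.   ]
stand1 0.6 [294.2 258.1] [ 0.599 -0.059  0.   ]
lane 0.8 [324.3 279.2] [0.591 0.053 0.   ]
master 0.71 [456.3 328.2] [0.465 0.374 0.   ]
caliper 0.65 [262.1 193.2] [ 0.489 -0.351  0.   ]
caliper 0.64 [236.1 172.4] [ 0.485 -0.498  0.   ]
gauge_spot 0.81 [266.7 191.8] [ 0.474 -0.347  0. 
[... 311 characters left out ...]
06.5] [0.518 0.238 0.   ]
blank1 0.76 [276.5 228.3] [0.49  0.137 0.   ]
blank1 0.7 [293.3 280.6] [ 0.474 -0.081 -0.   ]
blank1 0.69 [260.6 369. ] [ 0.338 -0.326  0.   ]
blank1 0.6 [227.4 232.9] [ 0.364  0.156 -0.   ]
stand1 0.86 [348.6 261.7] [ 0.62  -0.053  0.   ]
stand1 0.63 [306.3 210.9] [ 0.587  0.192 -0.   ]
lane 0.84 [325.3 234.1] [ 0.602  0.073 -0.   ]
master 0.58 [246.6 185.7] [0.461 0.374 0.   ]
gauge_spot 0.65 [328.6 359.2] [ 0.475 -0.341  0.   ]
jaw_tab 0.78 [377.3 353.2] [ 0.545 -0.416  0.069]
bottle 0.7 [429.  266.6] [ 0.797 -0.131  0.   ]
bottle 0.45 [419. 303.] [ 0.718 -0.243  0.   ]
bottle 0.16 [294.8 281.5] [ 0.477 -0.085  0.   ]
jar 0.89 [418.8 302.3] [ 0.719 -0.24   0.   ]
```

View pics/scene0.png

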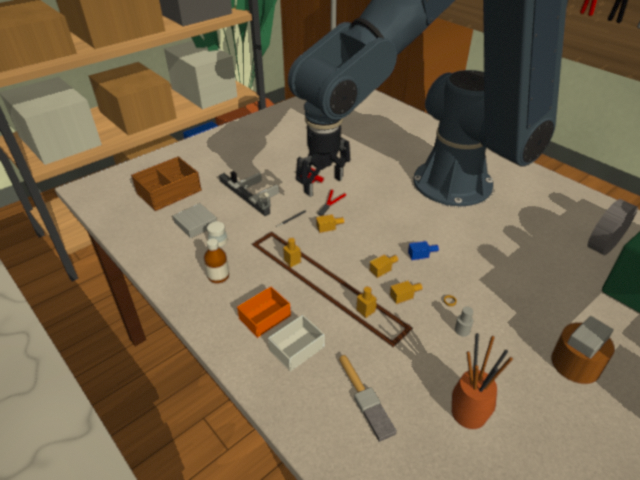

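View pics/side0.png

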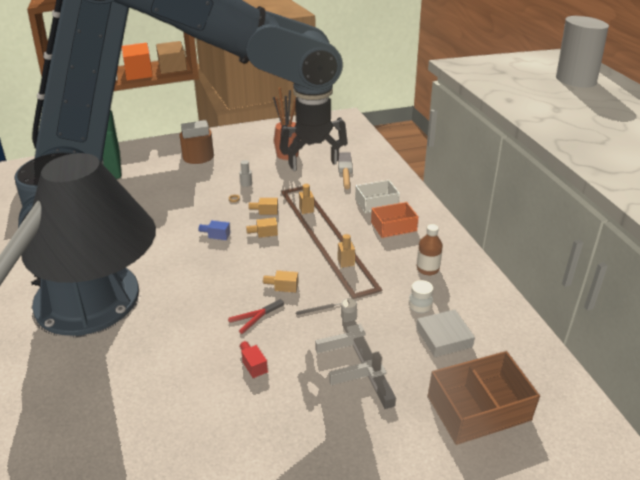

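Lying brass blanks are at scene pixels (328,223), (383,265) and (404,291). The look-alikes are a blue one at (422,250) and a red one at (315,175), and I won't touch either. Standing blanks are at (291,252) and (366,302), the master at (464,322), and the jaw tab at about (235,171). Next I'll fit poses from silhouettes in both views.

```bash
cat >> h.py <<'E'
from scipy.optimize import minimize
c8=np.array([[x,y,z] for x in(-17,17) for y in(-17,17) for z in(0,50)])/1e3
def cyl(rad,z0,z1): 
    a=np.linspace(0,2*np.pi,24,endpoint=False)
    return np.concatenate([np.c_[rad*np.cos(a),rad*np.sin(a),0*a+z] for z in(z0,z1)])
BL=[c8,cyl(.010,.05,.078)]; MA=[cyl(.018,0,.04),cyl(.012,.04,.072)]
def mask(f,parts,Rm,t,S=4,box=None):
    x0,y0,x1,y1=box; m=np.zeros(((y1-y0)*S,(x1-x0)*S),np.uint8)
    for P in parts:
        u=(proj(f,P@Rm.T+t)-[x0,y0]+.5)*S-.5
        cv2.fillConvexPoly(m,cv2.convexHull(np.round(u*8).astype(np.int32)),1,shift=3)
    return cv2.resize(m.astype(np.float32),(x1-x0,y1-y0),interpolation=cv2.INTER_AREA)
def pose(kind,p): # lying: z axis direction yaw p[2], foot centre xy ; stand
    if kind=='lie':
        z=np.array([np.cos(p[2]),np.sin(p[2]),0]); x=np.array([0,0,1.]); return np.stack([x,np.cross(z,x),z],1),np.array([p[0],p[1],.017])
    return R.from_euler('z',p[2]).as_matrix(),np.array([p[0],p[1],0])
def fit(views,kind,parts,p0):
    # views: list of (f,region)
    V=[]
    for f,g in views:
        ys,xs=np.where(g); b=(max(xs.min()-12,0),max(ys.min()-12,0),min(xs.max()+13,640),min(ys.max()+13,480))
        V.append((f,cv2.GaussianBlur(g[b[1]:b[3],b[0]:b[2]].astype(np.float32),(0,0),1),b))
    def cost(q):
        Rm,t=pose(kind,q/np.array([100,100,5]))
        return sum(np.sum((cv2.GaussianBlur(mask(f,parts,Rm,t,box=b),(0,0),1)-g)**2)/g.sum() for f,g,b in V)
    best=None
    for dy in(-.25,0,.25):
        q=minimize(cost,(np.array(p0)+[0,0,dy])*[100,100,5],method='Nelder-Mead',options=dict(initial_simplex=((np.array(p0)+[0,0,dy])*[100,100,5])+np.vstack([np.zeros(3),np.eye(3)*[.8,.8,1]]),maxfev=160))
        if best is None or q.fun<best.fun: best=q
    return best.x/[100,100,5],best.fun
E
cat > m.py <<'E'
from h import *
np.set_printoptions(precision=4,suppress=True)
def measure(known,names=('scene','side')):
    F=[shot(n) for n in names]; S={k:[r.silhouettes(f,k) for f in F] for k in set(c for c,*_ in known)}
    for c,kind,p0 in known:
        parts=MA if c=='master' else BL; V=[]
        for f,L in zip(F,S[c]):
            Rm,t=pose(kind,p0); ctr=proj(f,(np.array([[0,0,.035]])@Rm.T+t))[0]
            L=[d for d in L if np.linalg.norm(d['position']-ctr)<28]
            if L: V.append((f,min(L,key=lambda d:np.linalg.norm(d['position']-ctr))['region']))
        if V: print(c,kind,len(V),*fit(V,kind,parts,p0))
        else: print(c,p0,'not seen')
    return F
E
python3 - <<'E'
from m import *
F=measure([('blank1','lie',[.50,.205,3.1]),('blank1','lie',[.485,.122,3.1]),('blank1','lie',[.46,-.11,3.1]),('stand1','up',[.592,.2,0.]),('stand1','up',[.605,-.057,0.]),('master','up',[.463,.374,0.])])
for n in ['gauge_spot','jaw_tab']:
    a=[r.landmark_of(f,n)[0]['position'] for f in F]; print(n,*tri(F[0],a[0],F[1],a[1]))
for f,n in zip(F,['a','b']):
    for t in ['lane','caliper']:
        L=r.silhouettes(f,t)
        if L:
            g=L[0]['region'].astype(np.uint8); ys,xs=np.where(g)
            P=np.array([onz(f,(x,y),.006 if t=='lane' else .026)[:2] for x,y in zip(xs,ys)][::3],np.float32)
            print(t,L[0]['p'],cv2.minAreaRect(P), cv2.boxPoints(cv2.minAreaRect(P)))
f=F[1]; im=cv2.resize(f['color'][280:430,220:420,::-1],None,fx=4,fy=4,interpolation=cv2.INTER_CUBIC); cv2.imwrite('pics/cal.png',im)
f=F[0]; im=cv2.resize(f['color'][200:350,270:470,::-1],None,fx=4,fy=4,interpolation=cv2.INTER_CUBIC); cv2.imwrite('pics/lane.png',im)
E
```

```text
blank1 lie 1 [0.513  0.2202 2.865 ] 0.010001400485634804
blank1 lie 2 [0.4854 0.1238 3.0589] 0.040253084152936935
blank1 lie 2 [ 0.4743 -0.1071  2.7216] 0.03064321167767048
stand1 up 2 [ 0.5873  0.1975 -0.1418] 0.0699341669678688
stand1 up 2 [ 0.611  -0.0529 -0.2275] 0.043809063732624054
master up 2 [0.4602 0.3851 0.0846] 0.057010624557733536
gauge_spot [ 0.4733 -0.3443 -0.0098] 0.00937517464248598
jaw_tab [ 0.5428 -0.415   0.0657] 0.011186098165217958
lane 0.86 ((0.5996484756469727, 0.06625518202781677), (0.08208096027374268, 0.4969364404678345), 4.143102169036865) [[ 0.5408  0.3111]
 [ 0.5767 -0.1845]
 [ 0.6585 -0.1786]
 [ 0.6226  0.317 ]]
caliper 0.87 ((0.5101315379142761, -0.3595532178878784), (0.2533746659755707, 0.11848780512809753), 89.53518676757812) [[ 0.4499 -0.4858]
 [ 0.5683 -0.4867]
 [ 0.5704 -0.2334]
 [ 0.4519 -0.2324]]
lane 0.78 ((0.5991705656051636, 0.06357589364051819), (0.07737339287996292, 0.5017701387405396), 4.260681629180908) [[ 0.542   0.3109]
 [ 0.5792 -0.1895]
 [ 0.6564 -0.1837]
 [ 0.6191  0.3166]]
caliper 0.75 ((0.5092700719833374, -0.3557663559913635), (0.30646538734436035, 0.11623525619506836), 87.42669677734375) [[ 0.4443 -0.5062]
 [ 0.5604 -0.5115]
 [ 0.5742 -0.2053]
 [ 0.4581 -0.2001]]
```

```bash
cat > p.py <<'E'
from h import *
def RT(psi,th):
    x=np.array([np.cos(psi),np.sin(psi),0]);z=np.array([0,0,-1.])
    return R.from_matrix(np.stack([x,np.cross(z,x),z],1))*R.from_rotvec([0,th,0])
def tgt(g,psi,thd): # grasp point -> tcp pose
    q=RT(psi,np.radians(thd)); return np.array(g)+.019*q.as_matrix()[:,2],q
def plan(wps,start=None):
    """wps: (pos,R,grip,n)"""
    s=r.sense()
    p,q=start or (np.array(s['ee_pos']),R.from_rotvec(s['tcp_rot'])); rows=[]
    for P,Q,g,n in wps:
        for k in range(n):
            m=n-k; tp=p+(np.array(P)-p)/m; rv=(q.inv()*Q).as_rotvec()/m
            sh=np.round(q.inv().apply(tp-p)/.04,2); tu=np.round(rv/.08,2)
            if abs(sh).max()>1 or abs(tu).max()>1: print('!! too big',sh,tu)
            p=p+q.apply(sh*.04); q=q*R.from_rotvec(tu*.08)
            rows.append(' '.join(f'{v:g}' for v in [g,*(sh+0.),*(tu+0.)]))
    while len(rows)%10: rows.append(f'{wps[-1][2]} 0 0 0 0 0 0')
    for i in range(0,len(rows),10): print("'"+'; '.join(rows[i:i+10])+"'")
    return p,q
E
python3 - <<'E'
from p import *
P,Q=tgt([.478,.230,.13],-.277,0)
P2,Q2=tgt([.478,.230,.13],-.277,50)
plan([(P,Q,.7,30),(P2,Q2,.7,20)])
E
```

```text
'0.7 0.19 -0.06 0.1 0 0 0.77; 0.7 0.19 -0.07 0.1 0 0 0.77; 0.7 0.18 -0.08 0.1 0 0 0.77; 0.7 0.18 -0.09 0.1 0 0 0.77; 0.7 0.17 -0.11 0.1 0 0 0.77; 0.7 0.16 -0.12 0.1 0 0 0.77; 0.7 0.16 -0.13 0.1 0 0 0.77; 0.7 0.15 -0.13 0.1 0 0 0.77; 0.7 0.14 -0.14 0.1 0 0 0.77; 0.7 0.13 -0.15 0.1 0 0 0.77'
'0.7 0.12 -0.16 0.1 0 0 0.77; 0.7 0.11 -0.17 0.1 0 0 0.77; 0.7 0.1 -0.17 0.1 0 0 0.77; 0.7 0.09 -0.18 0.1 0 0 0.77; 0.7 0.08 -0.18 0.1 0 0 0.77; 0.7 0.07 -0.19 0.1 0 0 0.77; 0.7 0.06 -0.19 0.1 0 0 0.77; 0.7 0.04 -0.2 0.1 0 0 0.77; 0.7 0.03 -0.2 0.1 0 0 0.77; 0.7 0.02 -0.2 0.1 0 0 0.77'
'0.7 0.01 -0.2 0.1 0 0 0.77; 0.7 -0.01 -0.2 0.1 0 0 0.77; 0.7 -0.02 -0.2 0.1 0 0 0.77; 0.7 -0.03 -0.2 0.1 0 0 0.77; 0.7 -0.04 -0.2 0.1 0 0 0.77; 0.7 -0.05 -0.19 0.1 0 0 0.77; 0.7 -0.07 -0.19 0.1 0 0 0.77; 0.7 -0.08 -0.19 0.1 0 0 0.77; 0.7 -0.09 -0.18 0.1 0 0 0.77; 0.7 -0.1 -0.18 0.11 0 0 0.77'
'0.7 0.02 0 -0.01 0 0.55 0; 0.7 0.02 0 -0.01 0 0.55 0; 0.7 0.02 0 -0.01 0 0.54 0; 0.7 0.02 0 -0.01 0 0.55 0; 0.7 0.02 0 0 0 0.54 0; 0.7 0.02 0 0 0 0.55 0; 0.7 0.02 0 0 0 0.54 0; 0.7 0.02 0 0 0 0.55 0; 0.7 0.02 0 0 0 0.54 0; 0.7 0.02 0 0 0 0.55 0'
'0.7 0.02 0 0 0 0.54 0; 0.7 0.02 0 0 0 0.55 0; 0.7 0.02 0 0 0 0.54 0; 0.7 0.02 0 0 0 0.55 0; 0.7 0.02 0 0 0 0.54 0; 0.7 0.02 0 0 0 0.55 0; 0.7 0.02 0 0.01 0 0.54 0; 0.7 0.02 0 0 0 0.55 0; 0.7 0.02 0 0.01 0 0.54 0; 0.7 0.01 0 0.01 0 0.55 0'
```

```bash
python3 -m crank '0.7 .575 -.18 .25 0 0 0;0.7 .575 -.18 .25 0 0 0;0.7 .575 -.18 .25 0 0 0;0.7 .575 -.18 .25 0 0 0;0.7 .575 -.18 .25 0 0 0;0.7 .575 -.18 .25 0 0 0;0.7 .575 -.18 .25 0 0 0;0.7 .575 -.18 .25 0 0 0;0.7 .575 -.18 .25 0 0 0;0.7 .575 -.18 .25 0 0 0'
python3 -m crank '0.7 0 0 0 0 0 1;0.7 0 0 0 0 0 1;0.7 0 0 0 0 0 1;0.7 0 0 0 0 0 1;0.7 0 0 0 0 0 1;0.7 0 0 0 0 0 1;0.7 0 0 0 0 0 1;0.7 0 0 0 0 0 1;0.7 0 0 0 0 0 1;0.7 0 0 0 0 0 1'
python3 -m crank '0.7 0 0 0 0 0 1;0.7 0 0 0 0 0 1;0.7 0 0 0 0 0 1;0.7 0 0 0 0 0 1;0.7 0 0 0 0 0 1;0.7 0 0 0 0 0 1;0.7 0 0 0 0 0 1;0.7 0 0 0 0 0 1;0.7 0 0 0 0 0 1;0.7 0 0 0 0 0 1'
python3 - <<'E'
from h import *
s=r.sense();print(s['qpos'])
f=shot('wrist','w1');print(f['tvec'],f['rvec'])
for t in ['blank1','master','lane']:
  for d in r.landmark_of(f,t): print(t,round(d['p'],2),d['position'])
E
python3 -m crank '0.7 0 0 0 0 0 1;0.7 0 0 0 0 0 1;0.7 0 0 0 0 0 1.1;0.7 0 0 0 0 1 0;0.7 0 0 0 0 1 0;0.7 0 0 0 0 1 0;0.7 0 0 0 0 1 0;0.7 0 0 0 0 1 0;0.7 0 0 0 0 1 0;0.7 0 0 0 0 1 0'
python3 -m crank '0.7 0 0 0 0 0 0.1;0.7 0 0 0 0 1 0;0.7 0 0 0 0 1 0;0.7 0 0 0 0 1 0;0.7 0 0 0 0 1 0;0.7 0 0 0 0 0 0;0.7 0 0 0 0 0 0;0.7 0 0 0 0 0 0;0.7 0 0 0 0 0 0;0.7 0 0 0 0 0 0'
python3 -c "
from h import *
s=r.sense();print(s['qpos'],s['t']);print(R.from_rotvec(s['tcp_rot']).as_matrix())"
```

```text
t: 3.05
ee_pos: [0.4778, 0.2308, 0.1311]
tcp_rot: [2.221, 2.221, 0.0]
force: [0.1, 1.0, 0.2]
grip_width: 0.701
grip_force: 0.0
t: 4.3
ee_pos: [0.478, 0.23, 0.1313]
tcp_rot: [-2.913, -1.177, -0.0]
force: [-0.4, 0.5, -0.1]
grip_width: 0.702
grip_force: 0.0
t: 5.55
ee_pos: [0.4781, 0.2301, 0.1313]
tcp_rot: [-3.141, 0.05, -0.0]
force: [-0.3, -0.7, -0.4]
grip_width: 0.695
grip_force: 0.0
[3.60750905e-01 4.44078786e-01 1.79272591e+00 2.87128998e-05
 9.04641102e-01 1.96342049e+00]
[0.24459302 0.4370436  0.43392928] [-2.01664145  2.08035758  0.33769696]
blank1 0.83 [464.1, 223.8]
blank1 0.57 [340.3, 192.3]
master 0.58 [138.9, 256.7]
t: 7.0
ee_pos: [0.4781, 0.23, 0.1313]
tcp_rot: [3.095, -0.058, 0.499]
force: [0.1, -0.6, -1.0]
grip_width: 0.703
grip_force: 0.0
[ 0.4316516   0.35430666  1.98302168 -0.28266573  0.53468061  2.26403497] 7.0
[[ 9.48653868e-01 -3.73499790e-02  3.14103195e-01]
 [-3.54381501e-02 -9.99302244e-01 -1.17966951e-02]
 [ 3.14324634e-01  5.97442900e-05 -9.49315554e-01]]out of range: a turn must lie within [-1, 1]
```

View pics/w1.png

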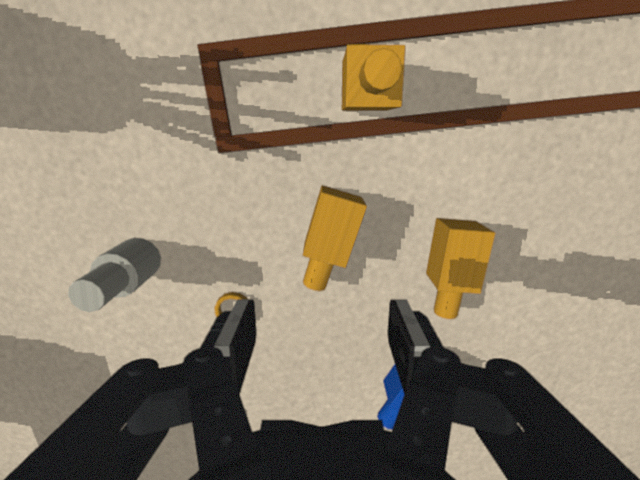

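```bash
cat > k.py <<'E'
from p import *
from scipy.optimize import least_squares
D=[([-0.085,.351,1.652,0,1.139,-.085],[.55,0,.231]),([.360750905,.444078786,1.79272591,0,.904641102,1.96342],[.4781,.2301,.1313]),([.4316516,.35430666,1.98302168,-.28266573,.53468061,2.26403497],[.4781,.23,.1313])]
def fk(q,k):
    h,L2,L3,d,ly,a=k; ez=lambda t:R.from_rotvec([0,0,t]); ey=lambda t:R.from_rotvec([0,t,0])
    A=ez(q[0]); B=A*ey(q[1]); C=B*ey(q[2]); E=C*ez(q[3])*ey(q[4])
    return A.apply([a,ly,h])+B.apply([0,0,L2])+C.apply([0,0,L3])+E.apply([0,0,d]),E*ez(q[5])
k=least_squares(lambda k:np.concatenate([fk(q,k)[0]-p for q,p in D]+[(k-[.4,.41,.45,.37,.047,0])*1e-4]),[.4,.41,.45,.37,.047,0]).x
lo=np.array([-2.75,-.79,.01,-1.57,.07,-2.87]);hi=np.array([2.75,2.1,2.65,4.71,3.14,2.87])
OFF=(fk(D[0][0],k)[1].inv()*R.from_rotvec([-2.221,-2.221,.001]))
def ik(P,Q,q0):
    f=lambda q:np.concatenate([(fk(q,k)[0]-P)*10,3*((fk(q,k)[1]*OFF).inv()*Q).as_rotvec()])
    s=least_squares(f,np.clip(q0,lo+1e-3,hi-1e-3),bounds=(lo,hi)); return s.x,np.abs(s.fun).max()
E
python3 - <<'E'
from k import *
np.set_printoptions(precision=3,suppress=True)
print(k,[fk(q,k)[0]-p for q,p in D],OFF.as_rotvec())
q0=np.array(D[2][0])
for th in range(20,65,5):
    o=[]
    for g,ps in (([.478,.23,.026],-.277),([.449,.127,.026],-.083),([.441,-.092,.026],-.42)):
        q,e=ik(*tgt(g,ps,th),q0);o.append((round(e,3),q[4].round(2)))
    o2=[]
    for y in (.255,.114,.03):
        q,e=ik(*tgt([.5994-.0735*(y-.065),y,.036],.0735,th-90),q0);o2.append((round(e,3),q[4].round(2)))
    print(th,o,o2)
E
```

```text
[0.253 0.414 0.421 0.233 0.045 0.02 ] [array([-0.003, -0.001,  0.001]), array([ 0.001, -0.001,  0.002]), array([ 0.001,  0.004, -0.003])] [0.    0.    1.571]
20 [(np.float64(0.059), np.float64(0.36)), (np.float64(0.0), np.float64(0.13)), (np.float64(0.009), np.float64(0.07))] [(np.float64(0.0), np.float64(2.42)), (np.float64(0.0), np.float64(2.32)), (np.float64(0.0), np.float64(2.3))]
25 [(np.float64(0.258), np.float64(0.35)), (np.float64(0.168), np.float64(0.12)), (np.float64(0.162), np.float64(0.07))] [(np.float64(0.0), np.float64(2.29)), (np.float64(0.0), np.float64(2.21)), (np.float64(0.0), np.float64(2.2))]
30 [(np.float64(0.455), np.float64(0.34)), (np.float64(0.358), np.float64(0.11)), (np.float64(0.349), np.float64(0.07))] [(np.float64(0.0), np.float64(2.18)), (np.float64(0.0), np.float64(2.1)), (np.float64(0.0), np.float64(2.09))]
35 [(np.float64(0.652), np.float64(0.33)), (np.float64(0.547), np.float64(0.1)), (np.float64(0.536), np.float64(0.07))] [(np.float64(0.0), np.float64(2.07)), (np.float64(0.0), np.float64(2.0)), (np.float64(0.0), np.float64(1.99))]
40 [(np.float64(0
[... 445 characters left out ...]
))]
50 [(np.float64(1.235), np.float64(0.32)), (np.float64(1.11), np.float64(0.07)), (np.float64(1.094), np.float64(0.07))] [(np.float64(0.0), np.float64(1.73)), (np.float64(0.0), np.float64(1.68)), (np.float64(0.0), np.float64(1.67))]
55 [(np.float64(1.426), np.float64(0.32)), (np.float64(1.297), np.float64(0.07)), (np.float64(1.278), np.float64(0.07))] [(np.float64(0.0), np.float64(1.62)), (np.float64(0.0), np.float64(1.57)), (np.float64(0.0), np.float64(1.56))]
60 [(np.float64(1.615), np.float64(0.32)), (np.float64(1.483), np.float64(0.07)), (np.float64(1.46), np.float64(0.07))] [(np.float64(0.0), np.float64(1.51)), (np.float64(0.0), np.float64(1.46)), (np.float64(0.0), np.float64(1.45))]
```

```bash
sed -i "s/<28\]/<(28 if f['fx'] and np.linalg.norm(ray(f,ctr)[0]-t)>.8 else 90)]/" m.py
python3 - <<'E'
from m import *
F=measure([('blank1','lie',[.513,.2202,2.865]),('blank1','lie',[.4854,.1238,3.06])],('wrist',))
f=F[0]
for n in ('blank1','lane'):
  for d in r.landmark_of(f,n): print(n,d['p'],d['position'],onz(f,d['position'],.017))
f=shot('scene')
for px in [(239,308),(265,291),(291,310),(265,333),(268,346),(297,318),(325,340),(297,366)]: print(px,onz(f,px,.02))
s=r.sense();print(s['t'])
E
```

```text
blank1 lie 1 [0.5106 0.2132 2.8215] 0.02969440445303917
blank1 lie 1 [0.4858 0.1209 3.0378] 0.11164636164903641
blank1 0.94 [457.1, 268.1] [0.4853 0.1223 0.017 ]
blank1 0.7 [443.0, 423.9] [0.3618 0.1375 0.017 ]
blank1 0.66 [339.1, 238.8] [0.5118 0.2148 0.017 ]
(239, 308) [0.8181 0.0039 0.02  ]
(265, 291) [0.7393 0.0008 0.02  ]
(291, 310) [0.7298 0.0904 0.02  ]
(265, 333) [0.8165 0.1042 0.02  ]
(268, 346) [0.8331 0.1375 0.02  ]
(297, 318) [0.7346 0.1186 0.02  ]
(325, 340) [0.7278 0.2088 0.02  ]
(297, 366) [0.8181 0.2202 0.02  ]
7.25
```

```bash
cat >> p.py <<'E'
def stages(wps):
    """each wp: (pos,R,grip,nrot,ntrans): pure rotation rows then pure translation rows; printed as 'row' x n"""
    s=r.sense(); p,q=np.array(s['ee_pos']),R.from_rotvec(s['tcp_rot'])
    for P,Q,g,nr,nt in wps:
        if nr:
            tu=np.round((q.inv()*Q).as_rotvec()/.08/nr,2)+0.; q=q*R.from_rotvec(tu*.08*nr)
            print(f"{nr} x  {g:g} 0 0 0 "+' '.join(f'{v:g}' for v in tu),'!!' if abs(tu).max()>1 else '')
        if nt:
            sh=np.round(q.inv().apply(np.array(P)-p)/.04/nt,2)+0.; p=p+q.apply(sh*.04*nt)
            print(f"{nt} x  {g:g} "+' '.join(f'{v:g}' for v in sh)+" 0 0 0",'!!' if abs(sh).max()>1 else '')
E
python3 - <<'E'
from p import *
G=np.array([.4497,.1252,.024]);u=np.array([0,0,.08])
a=tgt(G+u,-.1016,15);b=tgt(G,-.1016,15);c=tgt(G+u,-.1016,15)
d=tgt([.44,.075,.105],.0735,-72);e=tgt([.44,.075,.04],.0735,-72)
stages([(*a,.65,2,4),(*b,.65,0,4),(*c,0,0,4),(*d,0,20,3),(*e,0,0,5)])
E
```

```text
2 x  0.65 0 0 0 -0.12 -0.36 0.39 
4 x  0.65 -0.15 0.67 0.26 0 0 0 
4 x  0.65 -0.13 0 0.48 0 0 0 
4 x  0 0.13 0 -0.48 0 0 0 
20 x  0 0 0 0 -0.06 -0.95 -0.11 
3 x  0 -0.21 0.4 0.26 0 0 0 
5 x  0 0.31 0 0.1 0 0 0
```

```bash
python3 -m crank '.65 0 0 0 -.12 -.36 .39;.65 0 0 0 -.12 -.36 .39;.65 -.15 .67 .26 0 0 0;.65 -.15 .67 .26 0 0 0;.65 -.15 .67 .26 0 0 0;.65 -.15 .67 .26 0 0 0;.65 -.13 0 .48 0 0 0;.65 -.13 0 .48 0 0 0;.65 -.13 0 .48 0 0 0;.65 -.13 0 .48 0 0 0' 50 | head -3
python3 -m crank '.65 0 0 0 0 0 0;.65 0 0 0 0 0 0;0 0 0 0 0 0 0;0 0 0 0 0 0 0;0 0 0 0 0 0 0;0 0 0 0 0 0 0;0 .13 0 -.48 0 0 0;0 .13 0 -.48 0 0 0;0 .13 0 -.48 0 0 0;0 .13 0 -.48 0 0 0'
python3 -c "
from h import *
f=shot('side');cv2.imwrite('pics/s2.png',cv2.resize(f['color'][150:300,180:380,::-1],None,fx=3,fy=3))
print(r.sense()['qpos'])"
```

```text
t: 8.5
ee_pos: [0.4547, 0.1247, 0.0048]
tcp_rot: [3.097, -0.159, 0.409]
t: 9.75
ee_pos: [0.4544, 0.1246, 0.0858]
tcp_rot: [3.097, -0.159, 0.408]
force: [0.3, 0.9, -2.4]
grip_width: 0.387
grip_force: 50.9
[ 0.21465759  0.3577694   2.12720884 -0.20396558  0.4114763   2.06484623]
```

View pics/s2.png

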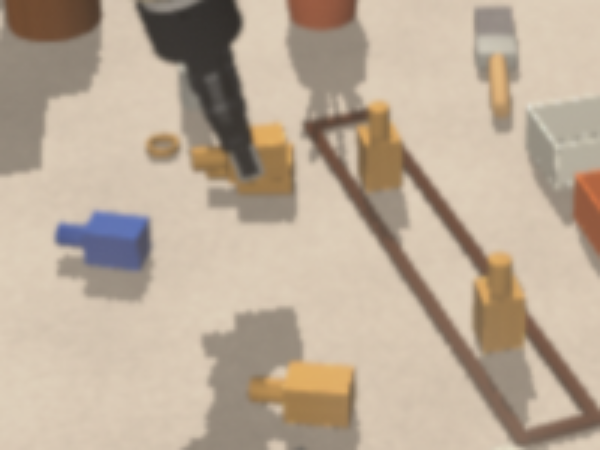

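Blank 2 is held and lifted, at about (265,155) in the crop with the fingers on it. Grip width is 33 mm and the weight shows in the force reading. Now I'll turn it upright.

```bash
python3 -m crank '0 0 0 0 -.06 -.95 -.11;0 0 0 0 -.06 -.95 -.11;0 0 0 0 -.06 -.95 -.11;0 0 0 0 -.06 -.95 -.11;0 0 0 0 -.06 -.95 -.11;0 0 0 0 -.06 -.95 -.11;0 0 0 0 -.06 -.95 -.11;0 0 0 0 -.06 -.95 -.11;0 0 0 0 -.06 -.95 -.11;0 0 0 0 -.06 -.95 -.11' | head -3
python3 -m crank '0 0 0 0 -.06 -.95 -.11;0 0 0 0 -.06 -.95 -.11;0 0 0 0 -.06 -.95 -.11;0 0 0 0 -.06 -.95 -.11;0 0 0 0 -.06 -.95 -.11;0 0 0 0 -.06 -.95 -.11;0 0 0 0 -.06 -.95 -.11;0 0 0 0 -.06 -.95 -.11;0 0 0 0 -.06 -.95 -.11;0 0 0 0 -.06 -.95 -.11'
python3 -m crank '0 -.21 .4 .26 0 0 0;0 -.21 .4 .26 0 0 0;0 -.21 .4 .26 0 0 0;0 0 0 0 0 0 0;0 0 0 0 0 0 0;0 0 0 0 0 0 0;0 0 0 0 0 0 0;0 0 0 0 0 0 0;0 0 0 0 0 0 0;0 0 0 0 0 0 0'
python3 - <<'E'
from p import *
f=shot('side');cv2.imwrite('pics/s3.png',cv2.resize(f['color'][110:310,180:440,::-1],None,fx=3,fy=3))
print(r.sense()['qpos'])
e=tgt([.44,.075,.04],.0735,-72); print((e[1].inv()*R.from_rotvec(r.sense()['tcp_rot'])).as_rotvec())
stages([(*e,0,0,5)])
E
```

```text
t: 11.05
ee_pos: [0.4547, 0.1246, 0.0846]
tcp_rot: [3.011, -0.031, -0.772]
t: 12.3
ee_pos: [0.4547, 0.1246, 0.0842]
tcp_rot: [2.496, 0.099, -1.827]
force: [-0.1, -0.2, -3.1]
grip_width: 0.386
grip_force: 51.3
t: 13.55
ee_pos: [0.4212, 0.0738, 0.0995]
tcp_rot: [2.497, 0.099, -1.825]
force: [-0.3, -0.9, -2.7]
grip_width: 0.393
grip_force: 51.2
[ 0.07008289  0.98898255  1.3969358  -0.00974569  2.01780567  1.5641631 ]
[-0.00552861 -0.00552407 -0.00139758]
5 x  0 0.31 0 0.1 0 0 0
```

View pics/s3.png

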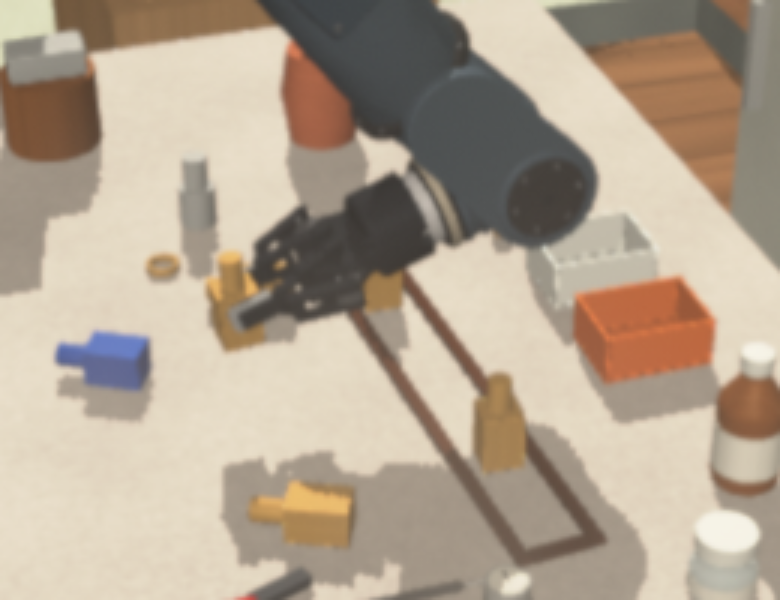

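Blank 2 is now nearly upright in the fingers, at crop (235,300), and clear of everything. I'll lower it until it touches.

```bash
python3 -m crank '0 .31 0 .1 0 0 0;0 .31 0 .1 0 0 0;0 .31 0 .1 0 0 0;0 .31 0 .1 0 0 0;0 .31 0 .1 0 0 0;0 0 0 0 0 0 0;0 .02 0 .01 0 0 0;0 .02 0 .01 0 0 0;0 0 0 0 0 0 0;0 0 0 0 0 0 0'
python3 -m crank '0 .02 0 .01 0 0 0;0 0 0 0 0 0 0;0 .02 0 .01 0 0 0;0 0 0 0 0 0 0;0 .02 0 .01 0 0 0;0 0 0 0 0 0 0;0 0 0 0 0 0 0;0 0 0 0 0 0 0;0 0 0 0 0 0 0;0 0 0 0 0 0 0'
```

```text
t: 14.85
ee_pos: [0.4208, 0.0738, 0.0328]
tcp_rot: [2.497, 0.099, -1.825]
force: [0.4, 0.1, -2.5]
grip_width: 0.39
grip_force: 51.2
t: 16.1
ee_pos: [0.4205, 0.0737, 0.0306]
tcp_rot: [2.497, 0.099, -1.826]
force: [2.2, -0.3, 5.9]
grip_width: 0.389
grip_force: 51.9
```

```bash
python3 -m crank '.5 0 0 0 0 0 0;.75 0 0 0 0 0 0;.75 0 0 0 0 0 0;.75 0 0 0 0 0 0;.75 0 0 0 0 .98 0;.75 0 0 0 0 .98 0;.75 0 0 0 0 .98 0;.75 0 0 0 0 .98 0;.75 0 0 0 0 .98 0;.75 0 0 0 0 .98 0'
python3 -m crank '.75 0 0 0 0 .98 0;.75 0 0 0 0 .98 0;.75 0 0 0 0 .98 0;.75 0 0 0 0 .98 0;.75 0 0 0 0 .98 0;.75 0 0 0 0 .98 0;.75 0 0 0 0 .98 0;.75 0 0 0 0 .98 0;.75 0 0 0 0 .98 0;.75 0 0 0 0 .98 0'
python3 - <<'E'
from p import *
f=shot('side');cv2.imwrite('pics/s4.png',cv2.resize(f['color'][110:310,180:440,::-1],None,fx=3,fy=3))
M=R.from_rotvec(r.sense()['tcp_rot']).as_matrix();print(M)
E
```

```text
t: 17.35
ee_pos: [0.4204, 0.0737, 0.03]
tcp_rot: [2.87, 0.113, -1.195]
force: [0.3, 0.0, -0.4]
grip_width: 0.752
grip_force: 0.0
t: 18.6
ee_pos: [0.4204, 0.0737, 0.0302]
tcp_rot: [3.139, 0.124, -0.008]
force: [-0.2, 0.5, -0.1]
grip_width: 0.749
grip_force: 0.0
[[ 9.96850798e-01  7.92213335e-02 -3.53072466e-03]
 [ 7.92194998e-02 -9.96856981e-01 -6.56433448e-04]
 [-3.57163105e-03  3.74663965e-04 -9.99993552e-01]]
```

View pics/s4.png

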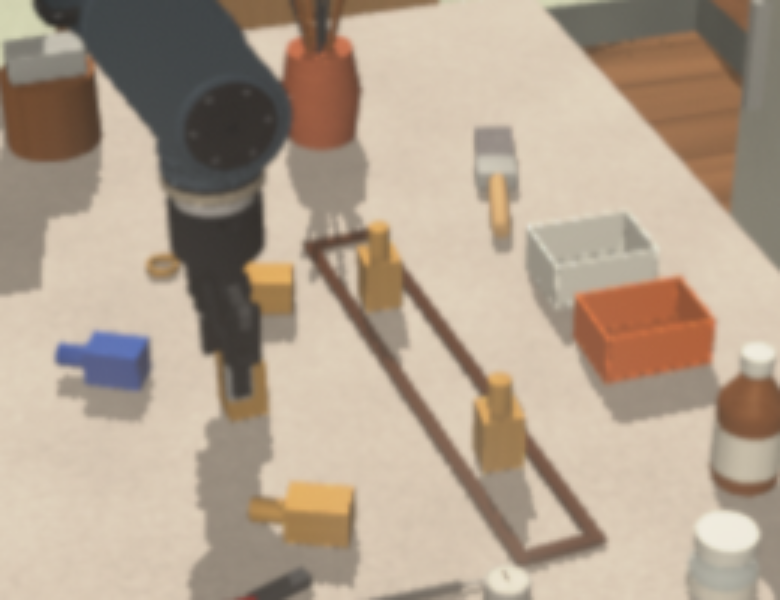

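Blank 2 stands upright on the bench at crop (243,385), between the open vertical fingers. I'll regrasp it and carry it to the lane at y≈0.114.

```bash
python3 -m crank '.75 .16 0 .15 0 0 0;.75 .16 0 .15 0 0 0;0 0 0 0 0 0 0;0 0 0 0 0 0 0;0 0 0 0 0 0 0;0 0 0 0 0 0 0;0 0 0 -.37 0 0 0;0 0 0 -.37 0 0 0;0 0 0 -.37 0 0 0;0 0 0 -.37 0 0 0' 50
python3 -m crank '0 .69 -.11 0 0 0 0;0 .69 -.11 0 0 0 0;0 .69 -.11 0 0 0 0;0 .69 -.11 0 0 0 0;0 .69 -.11 0 0 0 0;0 .69 -.11 0 0 0 0;0 0 0 .35 0 0 0;0 0 0 .35 0 0 0;0 0 0 .35 0 0 0;0 0 0 .35 0 0 0'
python3 - <<'E'
from m import *
F=measure([('stand1','up',[.5958,.114,.07]),('blank1','lie',[.511,.2145,2.825]),('stand1','up',[.587,.1975,0.])])
f=F[1];cv2.imwrite('pics/s5.png',cv2.resize(f['color'][110:310,180:440,::-1],None,fx=3,fy=3))
E
```

```text
t: 19.9
ee_pos: [0.4336, 0.0748, 0.0784]
tcp_rot: [3.138, 0.124, -0.011]
force: [0.3, -0.6, -2.2]
grip_width: 0.392
grip_force: 50.1
t: 21.15
ee_pos: [0.5955, 0.1141, 0.0187]
tcp_rot: [3.138, 0.124, -0.013]
force: [-0.1, 0.8, -2.5]
grip_width: 0.39
grip_force: 50.3
stand1 up 1 [ 0.6278  0.082  -0.18  ] 0.8465449810028076
blank1 lie 2 [0.5126 0.2159 2.8216] 0.050255365669727325
stand1 up 2 [ 0.5833  0.1967 -0.2662] 0.2140822410583496
```

View pics/s5.png

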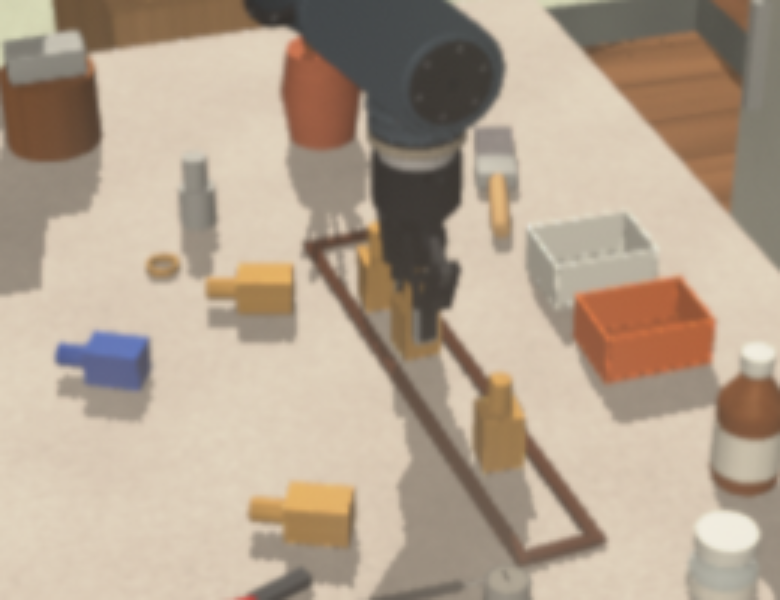

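The blank is between the rails at crop (415,325). I'll lower the last bit and release.

```bash
python3 -m crank '0 0 0 .03 0 0 0;0 0 0 0 0 0 0;0 0 0 .02 0 0 0;0 0 0 0 0 0 0;.5 0 0 0 0 0 0;.6 0 0 0 0 0 0;.6 0 0 0 0 0 0;.6 0 0 -.8 0 0 0;.6 0 0 -.9 0 0 0;.6 0 0 -.9 0 0 0'
python3 - <<'E'
from m import *
F=measure([('stand1','up',[.5958,.114,.07]),('blank1','lie',[.511,.2145,2.825]),('blank1','lie',[.4743,-.1071,2.72])])
from p import *
yw=2.8225; psi=yw-np.pi; n=np.array([np.cos(yw),np.sin(yw),0])
G=np.array([.5125,.2150,.024])+.036*n;u=np.array([0,0,.08])
a=tgt(G+u,psi,15);b=tgt(G,psi,15)
d=tgt([.447,.075,.105],.0735,-72);e=tgt([.447,.075,.04],.0735,-72)
stages([(*a,.65,6,6),(*b,.65,0,4),(*a,0,0,4),(*d,0,20,6),(*e,0,0,5)])
E
```

```text
t: 22.7
ee_pos: [0.5967, 0.1142, 0.1229]
tcp_rot: [3.138, 0.124, -0.012]
force: [-0.2, 0.9, -0.5]
grip_width: 0.599
grip_force: 0.0
stand1 up 1 [ 0.6291  0.094  -0.3059] 0.8784117698669434
blank1 lie 2 [0.5126 0.2176 2.8503] 0.04661773145198822
blank1 lie 2 [ 0.5206 -0.1212  2.567 ] 0.22677429020404816
6 x  0.65 0 0 0 -0.1 0.56 0.83 
6 x  0.65 -0.61 -0.29 -0.01 0 0 0 
4 x  0.65 -0.13 0 0.48 0 0 0 
4 x  0 0.13 0 -0.48 0 0 0 
20 x  0 0 0 0 -0.13 -0.94 -0.24 
6 x  0 -0.14 0.61 0.24 0 0 0 
5 x  0 0.31 0 0.1 0 0 0
```

```bash
python3 -m crank '.65 0 0 0 -.1 .56 .83;.65 0 0 0 -.1 .56 .83;.65 0 0 0 -.1 .56 .83;.65 0 0 0 -.1 .56 .83;.65 0 0 0 -.1 .56 .83;.65 0 0 0 -.1 .56 .83;.65 -.9 -.45 0 0 0 0;.65 -.9 -.45 0 0 0 0;.65 -.9 -.42 0 0 0 0;.65 -.96 -.42 -.06 0 0 0' | head -3
python3 - <<'E'
from m import *
F=measure([('blank1','lie',[.5125,.2155,2.83])],('wrist',))
f=shot('scene','x6')
for d in r.landmark_of(f,'blank1'): print(d['p'],onz(f,d['position'],.017))
cv2.imwrite('pics/s6.png',cv2.resize(f['color'][140:340,200:460,::-1],None,fx=3,fy=3))
E
```

```text
t: 24.25
ee_pos: [0.4826, 0.2256, 0.0846]
tcp_rot: [3.036, -0.492, 0.401]
blank1 lie 1 [0.511  0.2128 2.815 ] 0.01229543425142765
0.64 [0.6138 0.1296 0.017 ]
0.63 [ 0.5072 -0.1366  0.017 ]
0.6 [0.5081 0.2135 0.017 ]
0.58 [0.3685 0.1396 0.017 ]
0.49 [ 0.3256 -0.337   0.017 ]
```

View pics/s6.png

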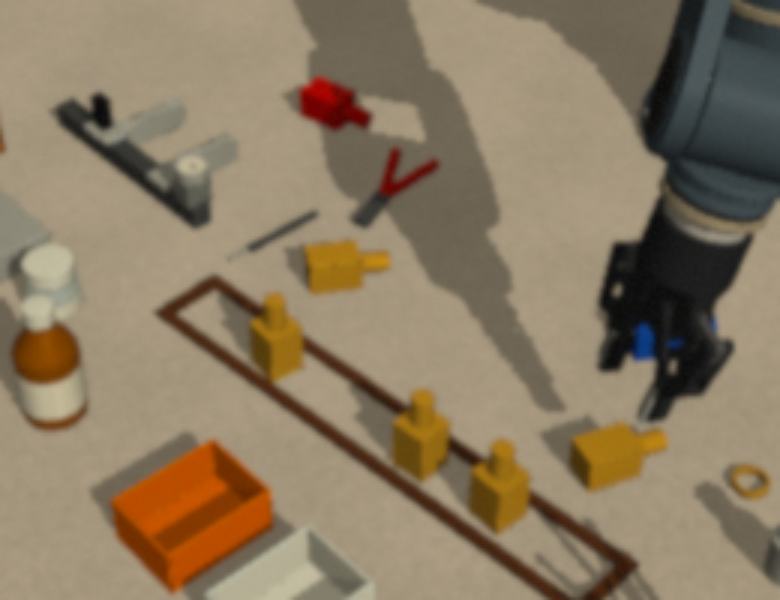

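Blank 2 stands in the lane at crop (420,440). Blank 3 has been knocked to crop (340,265), so I'll re-measure it later. Blank 1 hasn't moved, so I'll grasp it now.

```bash
python3 - <<'E'
from p import *
yw=2.82; psi=yw-np.pi; n=np.array([np.cos(yw),np.sin(yw),0])
G=np.array([.5108,.2135,.024])+.036*n;u=np.array([0,0,.08])
b=tgt(G,psi,15);a=tgt(G+u,psi,15)
d=tgt([.447,.075,.105],.0735,-72);e=tgt([.447,.075,.04],.0735,-72)
stages([(*b,.65,1,5),(*a,0,0,4),(*d,0,20,6),(*e,0,0,5)])
E
```

```text
1 x  0.65 0 0 0 -0.03 -0.01 0.02 
5 x  0.65 -0.11 0.01 0.38 0 0 0 
4 x  0 0.13 0 -0.48 0 0 0 
20 x  0 0 0 0 -0.13 -0.94 -0.24 
6 x  0 -0.13 0.61 0.24 0 0 0 
5 x  0 0.3 0 0.09 0 0 0
```

```bash
python3 - <<'E'
from p import *
yw=2.82; psi=yw-np.pi; n=np.array([np.cos(yw),np.sin(yw),0])
G=np.array([.5108,.2135,.024])+.036*n;u=np.array([0,0,.09])
b=tgt(G,psi,15)
c=tgt([.437,.295,.115],psi,15)
d=tgt([.437,.295,.115],.0735,-72);e=tgt([.437,.295,.04],.0735,-72)
stages([(*b,.65,1,5),(b[0]+[0,0,.09],b[1],0,0,4),(*c,0,0,4),(*d,0,20,0),(*e,0,0,5)])
E
```

```text
1 x  0.65 0 0 0 -0.03 -0.01 0.02 
5 x  0.65 -0.11 0.01 0.38 0 0 0 
4 x  0 0.15 0 -0.54 0 0 0 
4 x  0 -0.36 -0.33 -0.1 0 0 0 
20 x  0 0 0 0 -0.13 -0.94 -0.24 
5 x  0 0.26 -0.01 0.2 0 0 0
```

```bash
python3 -m crank '.65 0 0 0 -.03 -.01 .02;.65 -.11 .01 .38 0 0 0;.65 -.11 .01 .38 0 0 0;.65 -.11 .01 .38 0 0 0;.65 -.11 .01 .38 0 0 0;.65 -.11 .01 .38 0 0 0;.65 0 0 0 0 0 0;0 0 0 0 0 0 0;0 0 0 0 0 0 0;0 0 0 0 0 0 0' 50
python3 -m crank '0 0 0 0 0 0 0;0 .15 0 -.54 0 0 0;0 .15 0 -.54 0 0 0;0 .15 0 -.54 0 0 0;0 .15 0 -.54 0 0 0;0 -.36 -.33 -.1 0 0 0;0 -.36 -.33 -.1 0 0 0;0 -.36 -.33 -.1 0 0 0;0 -.36 -.33 -.1 0 0 0;0 0 0 0 0 0 0'
python3 -m crank '0 0 0 0 -.13 -.94 -.24;0 0 0 0 -.13 -.94 -.24;0 0 0 0 -.13 -.94 -.24;0 0 0 0 -.13 -.94 -.24;0 0 0 0 -.13 -.94 -.24;0 0 0 0 -.13 -.94 -.24;0 0 0 0 -.13 -.94 -.24;0 0 0 0 -.13 -.94 -.24;0 0 0 0 -.13 -.94 -.24;0 0 0 0 -.13 -.94 -.24' | head -3
python3 -m crank '0 0 0 0 -.13 -.94 -.24;0 0 0 0 -.13 -.94 -.24;0 0 0 0 -.13 -.94 -.24;0 0 0 0 -.13 -.94 -.24;0 0 0 0 -.13 -.94 -.24;0 0 0 0 -.13 -.94 -.24;0 0 0 0 -.13 -.94 -.24;0 0 0 0 -.13 -.94 -.24;0 0 0 0 -.13 -.94 -.24;0 0 0 0 -.13 -.94 -.24'
python3 - <<'E'
from p import *
e=tgt([.437,.295,.04],.0735,-72); print((R.from_rotvec(r.sense()['tcp_rot']).inv()*e[1]).as_rotvec()/.08)
stages([(*e,0,1,5)])
f=shot('side','s7')
E
```

```text
t: 25.7
ee_pos: [0.4823, 0.2239, 0.0075]
tcp_rot: [3.034, -0.495, 0.403]
force: [-1.9, 0.9, 3.9]
grip_width: 0.384
grip_force: 50.8
t: 26.95
ee_pos: [0.4421, 0.2932, 0.0969]
tcp_rot: [3.035, -0.492, 0.401]
force: [0.0, -0.7, -2.9]
grip_width: 0.39
grip_force: 50.7
t: 28.2
ee_pos: [0.4433, 0.2918, 0.0969]
tcp_rot: [2.992, -0.217, -0.774]
t: 29.45
ee_pos: [0.4433, 0.2919, 0.0966]
tcp_rot: [2.502, 0.093, -1.831]
force: [0.0, -0.2, -2.5]
grip_width: 0.39
grip_force: 50.8
[-0.02942759  0.0810653   0.03501029]
1 x  0 0 0 0 -0.03 0.08 0.04 
5 x  0 0.26 -0.02 0.21 0 0 0
```

View pics/s7.png

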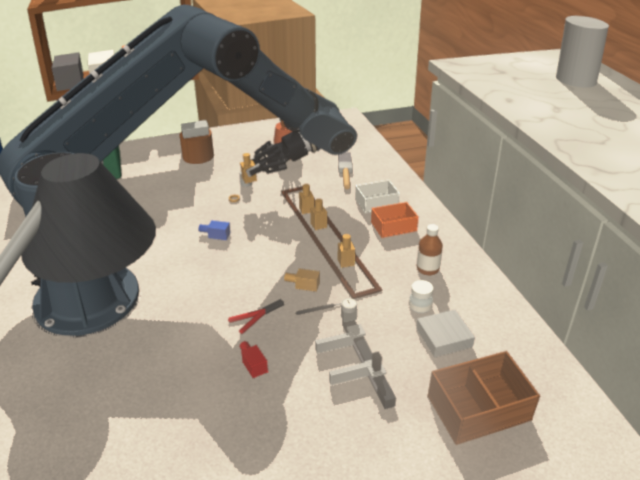

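Blank 1 is upright in the fingers at (247,168), clear of the master. Lowering it.

```bash
python3 -m crank '0 .3 0 .1 0 0 0;0 .3 0 .1 0 0 0;0 .3 0 .1 0 0 0;0 .3 0 .1 0 0 0;0 .28 0 .09 0 0 0;0 0 0 0 0 0 0;0 .02 0 .01 0 0 0;0 0 0 0 0 0 0;0 .02 0 .01 0 0 0;0 0 0 0 0 0 0'
python3 -m crank '0 .02 0 .01 0 0 0;0 0 0 0 0 0 0;0 .02 0 .01 0 0 0;0 0 0 0 0 0 0;0 0 0 0 0 0 0;0 0 0 0 0 0 0;0 0 0 0 0 0 0;0 0 0 0 0 0 0;0 0 0 0 0 0 0;0 0 0 0 0 0 0'
```

```text
t: 30.75
ee_pos: [0.4418, 0.2926, 0.0331]
tcp_rot: [2.503, 0.093, -1.828]
force: [0.3, -0.5, -3.5]
grip_width: 0.388
grip_force: 50.8
t: 32.0
ee_pos: [0.4415, 0.2926, 0.0312]
tcp_rot: [2.502, 0.093, -1.828]
force: [-0.6, 0.3, -1.8]
grip_width: 0.395
grip_force: 51.0
```

```bash
python3 -m crank '0 .02 0 .01 0 0 0;0 0 0 0 0 0 0;0 .02 0 .01 0 0 0;.4 0 0 0 0 0 0;.5 0 0 0 0 0 0;.75 0 0 0 0 0 0;.75 0 0 0 0 0 0;.75 0 0 0 0 0 0;.75 0 0 0 0 1 0;.75 0 0 0 0 1 0'
python3 -m crank '.75 0 0 0 0 1 0;.75 0 0 0 0 1 0;.75 0 0 0 0 1 0;.75 0 0 0 0 1 0;.75 0 0 0 0 1 0;.75 0 0 0 0 1 0;.75 0 0 0 0 1 0;.75 0 0 0 0 1 0;.75 0 0 0 0 1 0;.75 0 0 0 0 1 0' | head -3
python3 -m crank '.75 0 0 0 0 .95 0;.75 0 0 0 0 .95 0;.75 0 0 0 0 .9 0;.75 0 0 0 0 .96 0;.75 0 0 0 0 0 0;.75 0 0 0 0 0 0;.75 0 0 0 0 0 0;.75 0 0 0 0 0 0;.75 0 0 0 0 0 0;.75 0 0 0 0 0 0'
python3 - <<'E'
from p import *
print(R.from_rotvec(r.sense()['tcp_rot']).as_matrix())
Q=RT(.0735,0)
stages([([.4545,.2935,.018],Q,.75,1,2),([.4545,.2935,.08],Q,0,0,4),([.5994-.0735*.19,.255,.08],Q,0,0,6),([.5994-.0735*.19,.255,.021],Q,0,0,4)])
from m import *
F=measure([('stand1','up',[.452,.2935,.07])])
cv2.imwrite('pics/s8.png',cv2.resize(F[1]['color'][110:260,200:400,::-1],None,fx=3,fy=3))
E
```

```text
t: 33.25
ee_pos: [0.4413, 0.2926, 0.0292]
tcp_rot: [2.646, 0.098, -1.622]
force: [0.1, -0.7, 0.5]
grip_width: 0.749
grip_force: 0.0
t: 34.5
ee_pos: [0.4414, 0.2927, 0.0297]
tcp_rot: [3.096, 0.114, -0.466]
t: 35.75
ee_pos: [0.4413, 0.2926, 0.0294]
tcp_rot: [-3.137, -0.114, 0.002]
force: [0.2, -0.2, 0.0]
grip_width: 0.751
grip_force: 0.0
[[ 0.99733928  0.07288908 -0.00124225]
 [ 0.07289152 -0.99733777  0.00204744]
 [-0.00108971 -0.00213254 -0.99999713]]
1 x  0.75 0 0 0 -0.03 0.01 -0.01 
2 x  0.75 0.17 0 0.14 0 0 0 
4 x  0 0 0 -0.39 0 0 0 
6 x  0 0.53 0.2 0 0 0 0 
4 x  0 0 0 0.37 0 0 0 
stand1 [0.452, 0.2935, 0.07] not seen
```

View pics/s8.png

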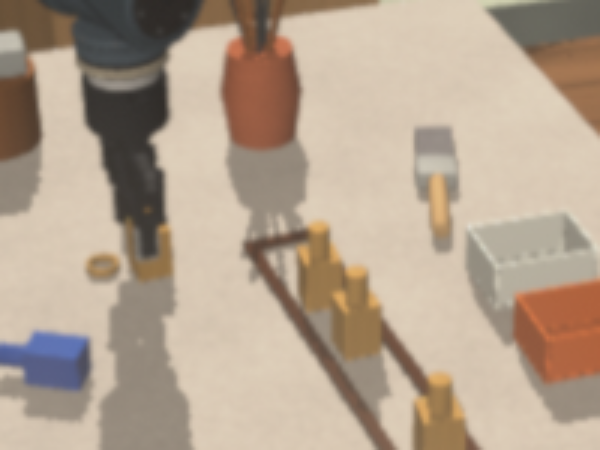

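Blank 1 is upright on the bench at crop (150,250). I'll regrasp it and place it at the left end of the lane.

```bash
python3 -m crank '.75 .17 0 .14 -.03 .01 0;.75 .17 0 .14 0 0 0;0 0 0 0 0 0 0;0 0 0 0 0 0 0;0 0 0 0 0 0 0;0 0 0 0 0 0 0;0 0 0 -.39 0 0 0;0 0 0 -.39 0 0 0;0 0 0 -.39 0 0 0;0 0 0 -.39 0 0 0' 50
python3 -m crank '0 .53 .2 0 0 0 0;0 .53 .2 0 0 0 0;0 .53 .2 0 0 0 0;0 .53 .2 0 0 0 0;0 .53 .2 0 0 0 0;0 .53 .2 0 0 0 0;0 0 0 .37 0 0 0;0 0 0 .37 0 0 0;0 0 0 .37 0 0 0;0 0 0 .37 0 0 0'
python3 -m crank '0 0 0 .03 0 0 0;0 0 0 0 0 0 0;0 0 0 .03 0 0 0;0 0 0 0 0 0 0;.45 0 0 0 0 0 0;.48 0 0 0 0 0 0;.5 0 0 0 0 0 0;.5 0 0 -.9 0 0 0;.5 0 0 -.9 0 0 0;.5 0 0 -.9 0 0 0'
python3 - <<'E'
from m import *
F=measure([('stand1','up',[.5854,.255,.07]),('stand1','up',[.5958,.114,.07]),('stand1','up',[.587,.1975,.07]),('blank1','lie',[.505,-.137,2.9])])
cv2.imwrite('pics/s9.png',cv2.resize(F[0]['color'][180:360,220:460,::-1],None,fx=3,fy=3))
E
```

```text
t: 37.2
ee_pos: [0.455, 0.2937, 0.0821]
tcp_rot: [-3.139, -0.115, -0.001]
force: [-0.9, -0.6, -3.5]
grip_width: 0.392
grip_force: 50.1
t: 38.45
ee_pos: [0.5846, 0.2552, 0.0203]
tcp_rot: [3.139, 0.115, -0.001]
force: [-1.1, 0.8, -1.0]
grip_width: 0.39
grip_force: 50.4
t: 39.7
ee_pos: [0.5852, 0.2549, 0.1282]
tcp_rot: [3.139, 0.115, -0.0]
force: [-0.8, -0.3, -0.3]
grip_width: 0.5
grip_force: 0.0
stand1 up 2 [ 0.5874  0.1987 -0.1893] 0.08271414041519165
stand1 up 1 [ 0.629   0.0939 -0.3578] 0.8766578435897827
stand1 up 2 [ 0.587   0.198  -0.1803] 0.08074597269296646
blank1 lie 2 [ 0.5204 -0.1197  2.5978] 0.03923936188220978
```

View pics/s9.png

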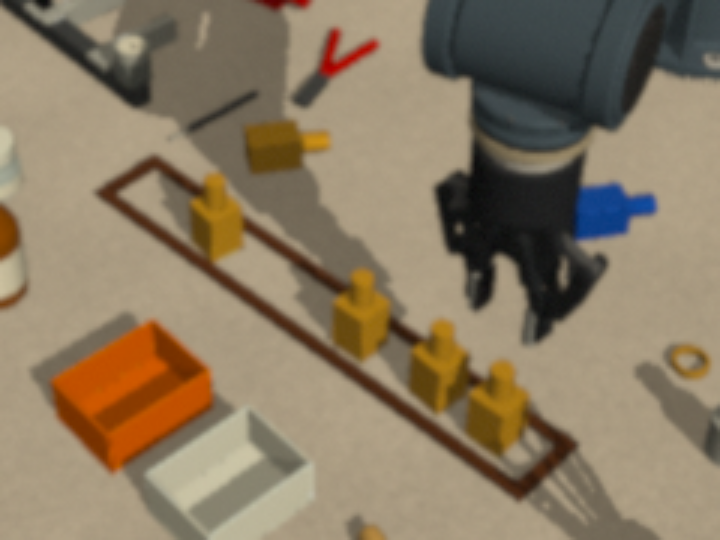

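```bash
python3 - <<'E'
from k import *
np.set_printoptions(precision=3,suppress=True)
psi=2.60-np.pi; G=np.array([.4893,-.1014,.024]); 
for th in (12,15): print(ik(*tgt(G,psi,th),r.sense()['qpos']))
print(ik(*tgt([.44,-.16,.115],psi,15),r.sense()['qpos']),ik(*tgt([.44,-.16,.036],.0735,-72),r.sense()['qpos']))
a=tgt(G+[0,0,.09],psi,15)
stages([(*a,.65,8,12)])
E
```

```text
(array([-0.271,  0.58 ,  2.043, -0.179,  0.321,  2.006]), np.float64(2.902891156619791e-10))
(array([-0.264,  0.573,  2.071, -0.287,  0.255,  2.117]), np.float64(2.7478019859472616e-15))
(array([-0.432,  0.306,  2.15 , -0.07 ,  0.426,  1.74 ]), np.float64(3.497202527569243e-14)) (array([-0.29 ,  1.127,  1.338, -0.365,  1.891,  1.334]), np.float64(9.381384558082573e-14))
8 x  0.65 0 0 0 -0.12 0.4 0.96 
12 x  0.65 0.2 0.74 0.12 0 0 0
```

```bash
python3 -m crank '.65 0 0 0 -.12 .4 .96;.65 0 0 0 -.12 .4 .96;.65 0 0 0 -.12 .4 .96;.65 0 0 0 -.12 .4 .96;.65 0 0 0 -.12 .4 .96;.65 0 0 0 -.12 .4 .96;.65 0 0 0 -.12 .4 .96;.65 0 0 0 -.12 .4 .96;.65 .2 .74 .12 0 0 0;.65 .2 .74 .12 0 0 0' | head -3
python3 -m crank '.65 .2 .74 .12 0 0 0;.65 .2 .74 .12 0 0 0;.65 .2 .74 .12 0 0 0;.65 .2 .74 .12 0 0 0;.65 .2 .74 .12 0 0 0;.65 .2 .74 .12 0 0 0;.65 .2 .74 .12 0 0 0;.65 .2 .74 .12 0 0 0;.65 .2 .74 .12 0 0 0;.65 .2 .74 .12 0 0 0' | head -3
python3 - <<'E'
from m import *
from p import *
F=[shot('wrist','w10')]
L=[d for d in r.silhouettes(F[0],'blank1')]; print([(d['p'],d['position']) for d in L])
ctr=proj(F[0],[.495,-.105,.017])[0]
d0=min(L,key=lambda d:np.linalg.norm(d['position']-ctr))
p,e=fit([(F[0],d0['region'])],'lie',BL,[.52,-.12,2.6]); print(p,e,r.sense()['t'])
psi=p[2]-np.pi; n=np.array([np.cos(p[2]),np.sin(p[2]),0])
G=np.array([p[0],p[1],.024])+.036*n
b=tgt(G,psi,15); c=tgt([.44,-.16,.115],psi,15); d=tgt([.44,-.16,.115],.0735,-72)
stages([(*b,.65,1,5),(b[0]+[0,0,.09],b[1],0,0,4),(*c,0,0,4),(*d,0,20,0)])
E
```

```text
t: 41.25
ee_pos: [0.569, 0.1945, 0.1202]
tcp_rot: [2.937, -0.819, 0.388]
t: 42.5
ee_pos: [0.4925, -0.1053, 0.0938]
tcp_rot: [2.938, -0.821, 0.388]
[(0.77, [323.6, 283.4]), (0.58, [7.3, 312.3]), (0.56, [634.4, 366.0])]
[ 0.5203 -0.1222  2.6156] 0.01084079872816801 42.6
1 x  0.65 0 0 0 0.02 0.01 -0.26 
5 x  0.65 -0.11 0 0.43 0 0 0 
4 x  0 0.15 0 -0.55 0 0 0 
4 x  0 -0.09 0.45 -0.03 0 0 0 
20 x  0 0 0 0 -0.2 -0.92 -0.36
```

```bash
python3 -m crank '.65 0 0 0 .02 .01 -.26;.65 -.11 0 .43 0 0 0;.65 -.11 0 .43 0 0 0;.65 -.11 0 .43 0 0 0;.65 -.11 0 .43 0 0 0;.65 -.11 0 .43 0 0 0;.65 0 0 0 0 0 0;0 0 0 0 0 0 0;0 0 0 0 0 0 0;0 0 0 0 0 0 0' 50
python3 -m crank '0 0 0 0 0 0 0;0 .15 0 -.55 0 0 0;0 .15 0 -.55 0 0 0;0 .15 0 -.55 0 0 0;0 .15 0 -.55 0 0 0;0 -.09 .45 -.03 0 0 0;0 -.09 .45 -.03 0 0 0;0 -.09 .45 -.03 0 0 0;0 -.09 .45 -.03 0 0 0;0 0 0 0 0 0 0'
python3 -m crank '0 0 0 0 -.2 -.92 -.36;0 0 0 0 -.2 -.92 -.36;0 0 0 0 -.2 -.92 -.36;0 0 0 0 -.2 -.92 -.36;0 0 0 0 -.2 -.92 -.36;0 0 0 0 -.2 -.92 -.36;0 0 0 0 -.2 -.92 -.36;0 0 0 0 -.2 -.92 -.36;0 0 0 0 -.2 -.92 -.36;0 0 0 0 -.2 -.92 -.36' | head -3
python3 -m crank '0 0 0 0 -.2 -.92 -.36;0 0 0 0 -.2 -.92 -.36;0 0 0 0 -.2 -.92 -.36;0 0 0 0 -.2 -.92 -.36;0 0 0 0 -.2 -.92 -.36;0 0 0 0 -.2 -.92 -.36;0 0 0 0 -.2 -.92 -.36;0 0 0 0 -.2 -.92 -.36;0 0 0 0 -.2 -.92 -.36;0 0 0 0 -.2 -.92 -.36'
python3 - <<'E'
from p import *
Q=RT(.0735,np.radians(-72)); s=r.sense(); print((R.from_rotvec(s['tcp_rot']).inv()*Q).as_rotvec()/.08)
p=s['ee_pos'].copy();p[2]=.034
stages([(p,Q,0,1,5)])
f=shot('side');cv2.imwrite('pics/s11.png',cv2.resize(f['color'][180:380,200:460,::-1],None,fx=3,fy=3))
E
```

```text
t: 43.85
ee_pos: [0.4947, -0.1048, 0.0068]
tcp_rot: [2.945, -0.789, 0.393]
force: [-1.9, 4.9, 6.6]
grip_width: 0.389
grip_force: 51.3
t: 45.1
ee_pos: [0.4447, -0.1603, 0.0982]
tcp_rot: [2.944, -0.792, 0.39]
force: [0.6, 0.2, -4.7]
grip_width: 0.388
grip_force: 51.1
t: 46.35
ee_pos: [0.4462, -0.1595, 0.0981]
tcp_rot: [2.954, -0.38, -0.774]
t: 47.6
ee_pos: [0.4462, -0.1595, 0.0977]
tcp_rot: [2.497, 0.09, -1.82]
force: [-0.6, 0.3, -4.3]
grip_width: 0.39
grip_force: 51.4
[ 0.0626301   0.03790415 -0.06070423]
1 x  0 0 0 0 0.06 0.04 -0.06 
5 x  0 0.3 0 0.1 0 0 0
```

View pics/s11.png

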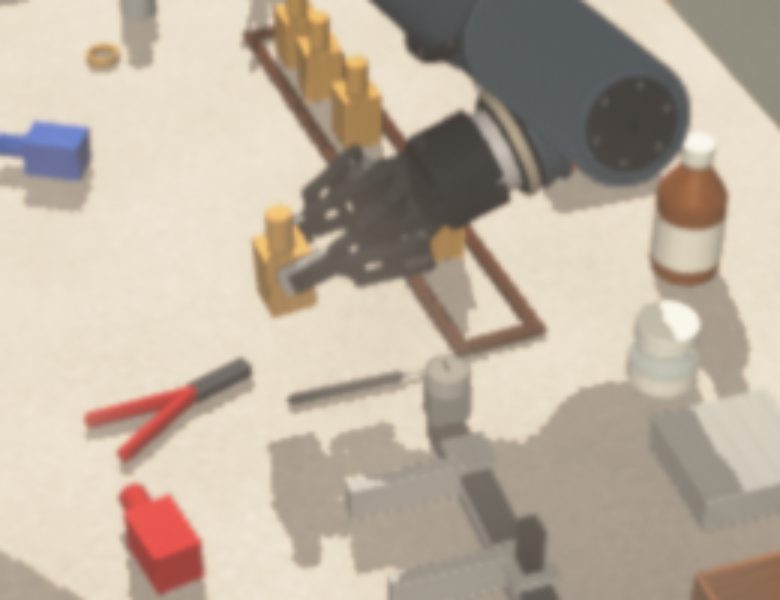

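```bash
python3 -m crank '0 .3 0 .1 .06 .04 -.06;0 .3 0 .1 0 0 0;0 .3 0 .1 0 0 0;0 .3 0 .1 0 0 0;0 .28 0 .1 0 0 0;0 0 0 0 0 0 0;0 .03 0 .01 0 0 0;0 0 0 0 0 0 0;0 0 0 0 0 0 0;0 0 0 0 0 0 0'
python3 -m crank '0 .03 0 .01 0 0 0;0 0 0 0 0 0 0;0 .02 0 .01 0 0 0;0 0 0 0 0 0 0;0 0 0 0 0 0 0;0 0 0 0 0 0 0;0 0 0 0 0 0 0;0 0 0 0 0 0 0;0 0 0 0 0 0 0;0 0 0 0 0 0 0'
```

```text
t: 48.9
ee_pos: [0.4448, -0.16, 0.0346]
tcp_rot: [2.508, 0.09, -1.82]
force: [-0.9, -0.7, -3.5]
grip_width: 0.388
grip_force: 51.4
t: 50.15
ee_pos: [0.4446, -0.1601, 0.0323]
tcp_rot: [2.508, 0.09, -1.82]
force: [0.5, -0.2, -4.2]
grip_width: 0.388
grip_force: 51.4
```

```bash
python3 -m crank '0 .03 0 .01 0 0 0;0 0 0 0 0 0 0;0 .02 0 .01 0 0 0;0 0 0 0 0 0 0;0 .02 0 .01 0 0 0;0 0 0 0 0 0 0;0 0 0 0 0 0 0;0 0 0 0 0 0 0;0 0 0 0 0 0 0;0 0 0 0 0 0 0'
```

```text
t: 51.4
ee_pos: [0.4448, -0.16, 0.031]
tcp_rot: [2.506, 0.089, -1.822]
force: [3.8, 1.7, 12.3]
grip_width: 0.39
grip_force: 52.6
```

```bash
python3 -m crank '.4 0 0 0 0 0 0;.5 0 0 0 0 0 0;.75 0 0 0 0 0 0;.75 0 0 0 0 0 0;.75 0 0 0 0 1 0;.75 0 0 0 0 1 0;.75 0 0 0 0 1 0;.75 0 0 0 0 1 0;.75 0 0 0 0 1 0;.75 0 0 0 0 1 0' | head -3
python3 -m crank '.75 0 0 0 0 1 0;.75 0 0 0 0 1 0;.75 0 0 0 0 1 0;.75 0 0 0 0 1 0;.75 0 0 0 0 1 0;.75 0 0 0 0 1 0;.75 0 0 0 0 1 0;.75 0 0 0 0 1 0;.75 0 0 0 0 1 0;.75 0 0 0 0 .7 0'
python3 - <<'E'
from p import *
Q=RT(.0735,0)
stages([([.4575,-.159,.018],Q,.75,1,2),([.4575,-.159,.105],Q,0,0,4),([.602,.03,.105],Q,0,0,7),([.602,.03,.021],Q,0,0,4)])
f=shot('side');cv2.imwrite('pics/s12.png',cv2.resize(f['color'][180:380,200:460,::-1],None,fx=3,fy=3))
E
```

```text
t: 52.65
ee_pos: [0.4444, -0.1601, 0.0293]
tcp_rot: [2.884, 0.104, -1.174]
t: 53.9
ee_pos: [0.4441, -0.1601, 0.0294]
tcp_rot: [-3.139, -0.112, -0.003]
force: [0.2, 0.7, 0.8]
grip_width: 0.754
grip_force: 0.0
1 x  0.75 0 0 0 0 -0.03 -0.03 
2 x  0.75 0.17 0 0.14 0 0 0 
4 x  0 0 0 -0.54 0 0 0 
7 x  0 0.56 -0.64 0 0 0 0 
4 x  0 0.01 0.01 0.52 0 0 0
```

View pics/s12.png

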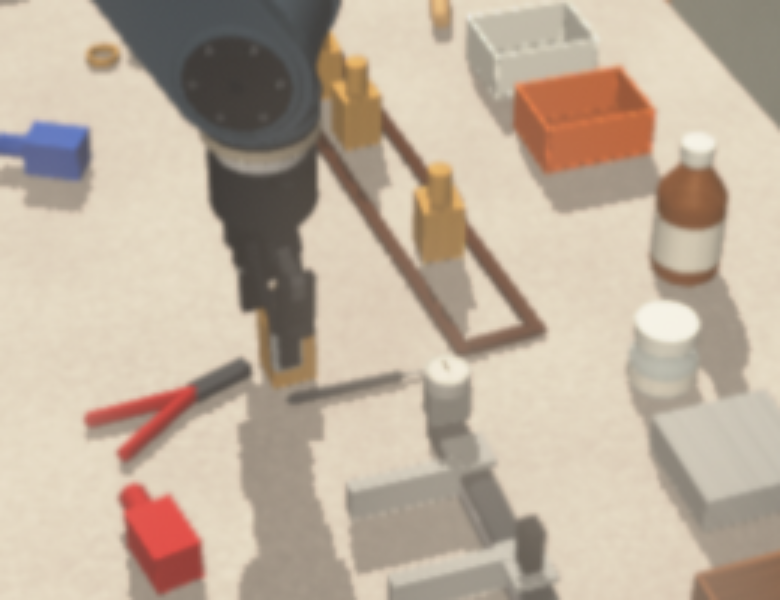

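Blank 3 is upright at crop (288,350). I'll regrasp it and carry it to the lane at y≈0.03.

```bash
python3 -m crank '.75 .17 0 .14 0 -.03 -.03;.75 .17 0 .14 0 0 0;0 0 0 0 0 0 0;0 0 0 0 0 0 0;0 0 0 0 0 0 0;0 0 0 0 0 0 0;0 0 0 -.54 0 0 0;0 0 0 -.54 0 0 0;0 0 0 -.54 0 0 0;0 0 0 -.54 0 0 0' 50
python3 -m crank '0 .56 -.64 0 0 0 0;0 .56 -.64 0 0 0 0;0 .56 -.64 0 0 0 0;0 .56 -.64 0 0 0 0;0 .56 -.64 0 0 0 0;0 .56 -.64 0 0 0 0;0 .56 -.64 0 0 0 0;0 0 0 .52 0 0 0;0 0 0 .52 0 0 0;0 0 0 .52 0 0 0'
python3 -m crank '0 .04 .02 .5 0 0 0;0 0 0 0 0 0 0;0 0 0 .04 0 0 0;0 0 0 0 0 0 0;0 0 0 .03 0 0 0;0 0 0 0 0 0 0;0 0 0 0 0 0 0;0 0 0 0 0 0 0;0 0 0 0 0 0 0;0 0 0 0 0 0 0'
```

```text
t: 55.2
ee_pos: [0.4577, -0.159, 0.105]
tcp_rot: [-3.139, -0.116, 0.004]
force: [-0.6, -0.5, -3.9]
grip_width: 0.39
grip_force: 50.6
t: 56.45
ee_pos: [0.6006, 0.0313, 0.0408]
tcp_rot: [-3.139, -0.117, 0.005]
force: [0.1, 0.1, -4.9]
grip_width: 0.393
grip_force: 50.9
t: 57.7
ee_pos: [0.6027, 0.0306, 0.019]
tcp_rot: [-3.139, -0.116, 0.004]
force: [-0.0, -0.3, -4.1]
grip_width: 0.387
grip_force: 50.6
```

```bash
python3 -m crank '0 0 0 .03 0 0 0;0 0 0 0 0 0 0;.42 0 0 0 0 0 0;.48 0 0 0 0 0 0;.55 0 0 0 0 0 0;.6 0 0 0 0 0 0;.6 0 0 -.9 0 0 0;.6 0 0 -.9 0 0 0;.6 0 0 -.9 0 0 0;.6 0 0 0 0 0 0' | head -3
python3 -m crank '.6 -.3 -.7 -.15 0 0 0;.6 -.3 -.7 -.15 0 0 0;.6 -.3 -.7 -.15 0 0 0;.6 -.3 -.7 -.15 0 0 0;.6 -.3 -.7 -.15 0 0 0;.6 -.3 -.7 -.15 0 0 0;.6 -.3 -.7 -.15 0 0 0;.6 -.3 -.7 -.15 0 0 0;.6 -.3 -.7 -.15 0 0 0;.6 -.3 -.7 -.15 0 0 0' | head -3
python3 - <<'E'
from m import *
F=measure([('master','up',[.462,.380,0.])],('wrist',))
for d in r.landmark_of(F[0],'master'): print(d['p'],d['position'],onz(F[0],d['position']))
f=shot('scene');cv2.imwrite('pics/s13.png',cv2.resize(f['color'][140:360,200:490,::-1],None,fx=2.7,fy=2.7))
for d in r.landmark_of(f,'master'): print(d['p'],d['position'],onz(f,d['position']))
E
```

```text
t: 58.95
ee_pos: [0.6044, 0.0305, 0.1285]
tcp_rot: [-3.139, -0.116, -0.004]
t: 60.2
ee_pos: [0.4618, 0.3015, 0.1854]
tcp_rot: [3.139, 0.116, -0.006]
master up 1 [0.46   0.3838 0.0277] 0.006140231620520353
0.88 [457.3, 326.2] [0.4586 0.3718 0.    ]
```

View pics/s13.png

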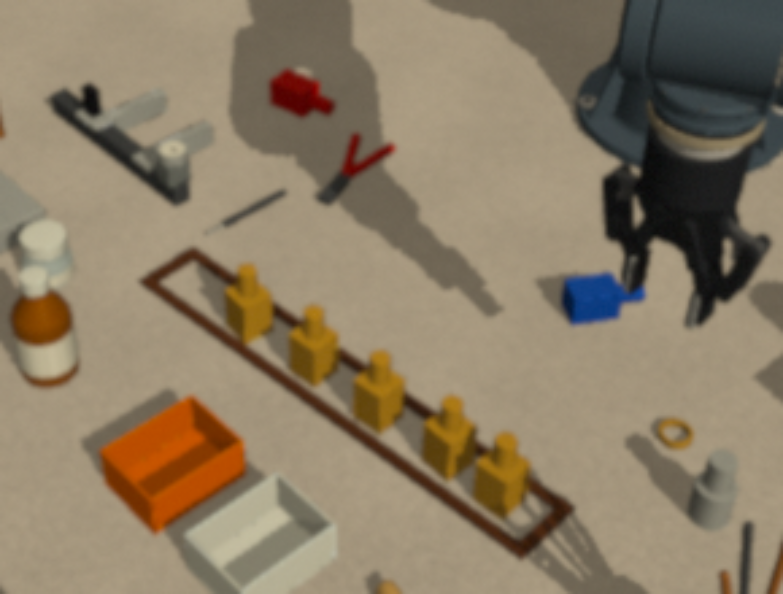

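Five brass blanks now stand in the lane, at crop x 248–502. The blue and red decoys are untouched and the glass is standing. Next is the master, at (0.460, 0.384).

```bash
python3 -m crank '.6 .04 -.52 0 0 0 0;.6 .04 -.52 0 0 0 0;.6 .03 -.51 0 0 0 0;.6 0 -.51 0 0 0 0;.6 0 0 .7 0 0 0;.6 0 0 .7 0 0 0;.6 0 0 .7 0 0 0;.6 0 0 .7 0 0 0;.6 0 0 .7 0 0 0;.6 0 0 0 0 0 0' 40
python3 -m crank '0 0 0 0 0 0 0;0 0 0 0 0 0 0;0 0 0 0 0 0 0;0 0 0 0 0 0 0;0 0 0 0 0 0 0;0 0 0 -.4 0 0 0;0 0 0 -.8 0 0 0;0 0 0 -.8 0 0 0;0 0 0 -.8 0 0 0;0 0 0 0 0 0 0'
```

```text
t: 61.7
ee_pos: [0.4595, 0.3834, 0.0444]
tcp_rot: [3.138, 0.117, -0.009]
force: [-0.2, 0.0, 0.1]
grip_width: 0.6
grip_force: 0.0
t: 62.95
ee_pos: [0.4618, 0.3839, 0.161]
tcp_rot: [-3.137, -0.116, -0.002]
force: [-0.3, -0.2, -3.8]
grip_width: 0.265
grip_force: 39.8
```

```bash
python3 -m crank '0 -.14 .91 -.05 0 0 0;0 -.14 .91 -.05 0 0 0;0 -.14 .91 -.05 0 0 0;0 -.14 .91 -.05 0 0 0;0 -.14 .91 -.05 0 0 0;0 -.14 .91 -.05 0 0 0;0 -.14 .91 -.05 0 0 0;0 -.14 .91 -.05 0 0 0;0 -.14 .91 -.05 0 0 0;0 -.14 .91 -.05 0 0 0'|head -3
python3 -m crank '0 -.14 .91 -.05 0 0 0;0 -.14 .91 -.05 0 0 0;0 -.14 .91 -.05 0 0 0;0 -.14 .91 -.05 0 0 0;0 -.14 .91 -.05 0 0 0;0 -.14 .91 -.05 0 0 0;0 -.14 .91 -.05 0 0 0;0 -.14 .91 -.05 0 0 0;0 -.14 .8 -.05 0 0 0;0 -.14 .6 -.05 0 0 0'
python3 - <<'E'
from m import *
f=shot('wrist','wc'); F=[f]+[shot(n) for n in('scene','side')]
for t in ['gauge_spot','jaw_tab','caliper']:
  for g in F:
    for d in r.landmark_of(g,t)[:2]: print(t,round(d['p'],2),np.round(d['position'],1),onz(g,d['position'],.069 if t=='jaw_tab' else 0))
for t in ['jaw','anvil','caliper']:
  for d in r.silhouettes(f,t)[:2]:
    ys,xs=np.where(d['region']); print(t,round(d['p'],2),d['position'],xs.min(),xs.max(),ys.min(),ys.max(),len(xs))
    P=np.array([onz(f,(x,y),.04 if t!='caliper' else .026)[:2] for x,y in zip(xs[::7],ys[::7])],np.float32)
    print(cv2.boxPoints(cv2.minAreaRect(P)).round(4).tolist())
    np.save('reg_'+t+'.npy',d['region'])
E
```

```text
t: 64.2
ee_pos: [0.4311, 0.0151, 0.1773]
tcp_rot: [-3.139, -0.116, 0.006]
t: 65.45
ee_pos: [0.4011, -0.335, 0.1968]
tcp_rot: [-3.138, -0.115, 0.006]
force: [-0.5, 0.0, -3.0]
grip_width: 0.265
grip_force: 39.9
gauge_spot 0.72 [264.3 195.1] [ 0.4898 -0.3386  0.    ]
gauge_spot 0.92 [327.5 361.3] [ 0.4707 -0.3458 -0.    ]
jaw_tab 0.79 [460.8  43.7] [ 0.543  -0.4205  0.069 ]
jaw_tab 0.64 [233.1 173.2] [ 0.5461 -0.4115  0.069 ]
jaw_tab 0.79 [377.7 355.3] [ 0.5441 -0.4216  0.069 ]
caliper 0.89 [262.6 191.9] [ 0.4837 -0.3554 -0.    ]
caliper 0.65 [334.4 364.4] [ 0.4812 -0.358   0.    ]
jaw 0.66 [424.9, 76.2] 396 474 33 167 4401
[[0.4537999927997589, -0.4375999867916107], [0.5552999973297119, -0.4397999942302704], [0.5562999844551086, -0.39469999074935913], [0.454800009727478, -0.39250001311302185]]
anvil 0.55 [308.5, 62.2] 286 325 22 160 3032
[[0.4537999927997589, -0.32600000500679016], [0.5539000034332275, -0.3264999985694885], [0.554099977016449, -0.29739999771118164], [0.45399999618530273, -0.2969000041484833]]
caliper 0.69 [366.4, 54.6] 215 531 0 167 15991
[[0.44179999828338623, -0.48750001192092896], [0.5543000102043152, -0.49480000138282776], [0.570900022983551, -0.24079999327659607], [0.4584999978542328, -0.23340000212192535]]
```

```bash
python3 -m crank '0 .2 .32 -.05 0 0 -.92;0 .2 .32 -.05 0 0 -.92;0 .2 .32 -.05 0 0 -.92;0 .2 .32 -.05 0 0 -.92;0 .2 .32 -.05 0 0 -.92;0 .2 .32 -.05 0 0 -.92;0 .2 .32 -.05 0 0 -.92;0 0 0 0 0 0 -.92;0 0 0 0 0 0 -.92;0 0 0 0 0 0 -.92'|head -3
python3 -m crank '0 0 0 0 0 0 -.92;0 0 0 0 0 0 -.92;0 0 0 0 0 0 -.92;0 0 0 0 0 0 -.92;0 0 0 0 0 0 -.92;0 0 0 0 0 0 -.92;0 0 0 0 0 0 -.92;0 0 0 0 0 0 -.92;0 0 0 0 0 0 -.92;0 0 0 0 0 0 -.92'
cat > c.py <<'E'
from m import *
def bx(x0,x1,y0,y1,z0,z1): return np.array([[x,y,z] for x in(x0,x1) for y in(y0,y1) for z in(z0,z1)])/1e3
f=shot('wrist','wc2')
for t in ['gauge_spot','jaw_tab','caliper']:
    for d in r.landmark_of(f,t)[:2]: print(t,round(d['p'],2),np.round(d['position'],1),onz(f,d['position'],.069 if t=='jaw_tab' else 0))
for t in ['jaw','anvil','caliper']:
  for d in r.silhouettes(f,t)[:1]:
    ys,xs=np.where(d['region']); print(t,round(d['p'],2),d['position'],xs.min(),xs.max(),ys.min(),ys.max(),len(xs))
    z=.04 if t!='caliper' else .026
    P=np.array([onz(f,(x,y),z)[:2] for x,y in zip(xs[::5],ys[::5])],np.float32)
    # edges of y as function of x, at top height
    for lo in np.arange(.445,.575,.01):
        q=P[(P[:,0]>=lo)&(P[:,0]<lo+.01)]
        if len(q)>3: print('  x%.3f y %.4f..%.4f'%(lo+.005,q[:,1].min(),q[:,1].max()),end='')
    print()
E
python3 c.py
```

```text
t: 67.45
ee_pos: [0.4807, -0.4029, 0.2116]
tcp_rot: [-2.884, -1.241, 0.003]
t: 68.7
ee_pos: [0.4807, -0.4029, 0.2117]
tcp_rot: [-2.245, -2.195, 0.002]
force: [-0.4, 0.2, -3.7]
grip_width: 0.262
grip_force: 40.1
jaw_tab 0.67 [397.9 246. ] [ 0.5459 -0.4212  0.069 ]
jaw 0.78 [371.0, 222.9] 295 402 208 254 2652
  x0.460 y -0.4107..-0.3944  x0.470 y -0.4109..-0.3945  x0.480 y -0.4110..-0.3938  x0.490 y -0.4093..-0.3939  x0.500 y -0.4096..-0.3942  x0.510 y -0.4098..-0.3944  x0.520 y -0.4110..-0.3936  x0.530 y -0.4340..-0.3948  x0.540 y -0.4393..-0.3951  x0.550 y -0.4395..-0.3942
anvil 0.87 [369.5, 122.7] 289 408 94 132 2442
  x0.460 y -0.3257..-0.3143  x0.470 y -0.3258..-0.3144  x0.480 y -0.3253..-0.3146  x0.490 y -0.3255..-0.3141  x0.500 y -0.3256..-0.3142  x0.510 y -0.3243..-0.3152  x0.520 y -0.3253..-0.3013  x0.530 y -0.3255..-0.2975  x0.540 y -0.3256..-0.2970  x0.550 y -0.3258..-0.2971
caliper 0.96 [380.0, 142.7] 289 421 23 298 10761
  x0.450 y -0.4135..-0.3163  x0.460 y -0.4147..-0.3140  x0.470 y -0.4149..-0.3141  x0.480 y -0.4151..-0.3143  x0.490 y -0.4152..-0.3138  x0.500 y -0.4145..-0.3147  x0.510 y -0.4146..-0.3149  x0.520 y -0.4149..-0.3144  x0.530 y -0.4925..-0.2501  x0.540 y -0.4938..-0.2423  x0.550 y -0.4940..-0.2416  x0.560 y -0.4405..-0.2447  x0.570 y -0.2642..-0.2552
```

```bash
cat > d.py <<'E'
from m import *
f=shot('wrist')
Rm=cv2.Rodrigues(np.array(f['rvec']))[0]; print('cam',-Rm.T@f['tvec'])
S=[(f,r)]
def edges(reg,x):  # image crossings along the line of constant x at z=.04, as y range
    ys=np.arange(-.46,-.28,.0005); u=np.round(proj(f,np.c_[0*ys+x,ys,0*ys+.04])).astype(int)
    ok=(u[:,0]>=0)&(u[:,0]<640)&(u[:,1]>=0)&(u[:,1]<480); v=np.zeros(len(ys),bool); v[ok]=reg[u[ok,1],u[ok,0]]
    return ys[v].min(),ys[v].max()
gray=cv2.cvtColor(f['color'],cv2.COLOR_RGB2GRAY).astype(float)
for t in('jaw','anvil'):
    d=r.silhouettes(f,t)[0]; print(t,[np.round(edges(d['region'],x),4).tolist() for x in(.465,.485,.505)])
for x in(.463,.470,.51):
    ys=np.arange(-.45,-.28,.003); u=proj(f,np.c_[0*ys+x,ys,0*ys+.04]); g=cv2.remap(gray.astype(np.float32),u[:,:1].astype(np.float32),u[:,1:].astype(np.float32),1).ravel()
    print(x,' '.join(f'{int(a*1000)}:{int(b)}' for a,b in zip(ys,g)))
np.save('wf.npy',f,allow_pickle=True)
E
python3 d.py
```

```text
cam [ 0.4832 -0.3215  0.3533]
jaw [[-0.411, -0.3945], [-0.4105, -0.395], [-0.411, -0.3935]]
anvil [[-0.326, -0.315], [-0.3255, -0.3145], [-0.325, -0.3145]]
0.463 -450:124 -447:124 -444:120 -441:122 -438:117 -435:115 -432:130 -429:129 -426:134 -423:130 -420:127 -417:131 -414:129 -411:142 -408:161 -404:159 -401:163 -398:151 -395:132 -392:174 -389:185 -386:183 -383:186 -380:182 -377:183 -374:181 -371:186 -368:186 -365:180 -362:172 -359:130 -356:128 -353:127 -350:131 -347:130 -344:130 -341:128 -338:134 -335:136 -332:134 -329:131 -326:129 -323:166 -320:160 -317:164 -314:167 -311:178 -308:184 -305:185 -302:181 -299:175 -296:187 -293:187 -290:185 -287:182 -284:180 -281:175
0.47 -450:129 -447:132 -444:129 -441:128 -438:129 -435:127 -432:124 -429:130 -426:130 -423:130 -420:130 -417:125 -414:128 -411:140 -408:161 -404:160 -401:164 -398:144 -395:134 -392:168 -389:183 -386:184 -383:187 -380:183 -377:183 -374:185 -371:184 -368:183 -365:186 -362:167 -359:128 -356:129 -353:128 -350:126 -347:132 -344:131 -341:129 -338:131 -335:128 -332:127 -329:126 -326:129 -323:165 -320:164 -317:166 -314:170 -311:187 -308:188 -305:181 -302:181 -299:178 -296:183 -293:183 -290:178 -287:176 -284:179 -281:184
0.51 -450:185 -447:181 -444:185 -441:160 -438:125 -435:126 -432:130 -429:128 -426:129 -423:130 -420:123 -417:128 -414:133 -411:131 -408:166 -404:166 -401:167 -398:150 -395:137 -392:169 -389:184 -386:187 -383:181 -380:189 -377:182 -374:190 -371:192 -368:181 -365:179 -362:162 -359:131 -356:126 -353:129 -350:129 -347:127 -344:133 -341:134 -338:132 -335:131 -332:127 -329:129 -326:132 -323:165 -320:164 -317:168 -314:174 -311:186 -308:177 -305:180 -302:184 -299:183 -296:180 -293:181 -290:174 -287:181 -284:183 -281:186
```

```bash
python3 - <<'E'
from p import *
Q=RT(np.pi/2,0)
stages([([.476,-.3475,.2],Q,0,1,4),([.476,-.3475,.048],Q,0,0,6)])
E
```

```text
1 x  0 0 0 0 -0.03 -0.01 -0.31 
4 x  0 0.35 -0.03 0.07 0 0 0 
6 x  0 0 0 0.64 0 0 0
```

```bash
python3 -m crank '0 .35 -.03 .07 -.03 -.01 -.31;0 .35 -.03 .07 0 0 0;0 .35 -.03 .07 0 0 0;0 .35 -.03 .07 0 0 0;0 0 0 .64 0 0 0;0 0 0 .64 0 0 0;0 0 0 .64 0 0 0;0 0 0 .64 0 0 0;0 0 0 .64 0 0 0;0 0 0 .64 0 0 0'
python3 -m crank '0 0 0 0 0 0 0;0 0 0 .03 0 0 0;0 0 0 0 0 0 0;0 0 0 .02 0 0 0;0 0 0 0 0 0 0;0 0 0 .02 0 0 0;0 0 0 0 0 0 0;0 0 0 0 0 0 0;0 0 0 0 0 0 0;0 0 0 0 0 0 0'
```

```text
t: 70.45
ee_pos: [0.4763, -0.3464, 0.0464]
tcp_rot: [2.221, 2.221, -0.0]
force: [-10.8, 5.6, 70.6]
grip_width: 0.261
grip_force: 50.0
t: 71.7
ee_pos: [0.4764, -0.3471, 0.0447]
tcp_rot: [2.221, 2.221, -0.0]
force: [-2.6, 0.4, 6.3]
grip_width: 0.268
grip_force: 44.8
```

```bash
python3 -m crank '.3 0 0 0 0 0 0;.35 0 0 0 0 0 0;.45 0 0 0 0 0 0;.5 0 0 0 0 0 0;.5 0 0 -.3 0 0 0;.5 0 0 -.6 0 0 0;.5 0 0 -.9 0 0 0;.5 0 0 -.9 0 0 0;.5 0 0 -.9 0 0 0;.5 0 0 -.5 0 0 0'
sed -i 's/, 8)//' m.py; python3 - <<'E'
from m import *
F=measure([('master','up',[.476,-.347,0.])],('scene','side')); measure([('master','up',[.476,-.347,0.])],('wrist',))
f=shot('wrist')
for g in F+[f]:
  for t in('gauge_spot','jaw_tab','caliper'):
    for d in r.landmark_of(g,t)[:1]: print(t,round(d['p'],2),onz(g,d['position'],.069 if t=='jaw_tab' else 0))
for t in('jaw','anvil','jaw_tab'):
  for d in r.silhouettes(f,t)[:1]:
    ys,xs=np.where(d['region']);print(t,round(d['p'],2),xs.min(),xs.max(),ys.min(),ys.max())
E
```

```text
t: 72.95
ee_pos: [0.4766, -0.3472, 0.2112]
tcp_rot: [2.219, 2.219, 0.0]
force: [-0.2, 0.3, -0.2]
grip_width: 0.499
grip_force: 0.0
master up 2 [ 0.4757 -0.349   0.5227] 0.4141109883785248
master up 1 [ 0.4759 -0.3485  0.1126] 0.014610616490244865
gauge_spot 0.56 [ 0.4779 -0.358   0.    ]
jaw_tab 0.85 [ 0.5434 -0.4127  0.069 ]
caliper 0.92 [ 0.4947 -0.3505  0.    ]
gauge_spot 0.64 [ 0.4657 -0.3499  0.    ]
jaw_tab 0.94 [ 0.5444 -0.4149  0.069 ]
caliper 0.84 [ 0.4875 -0.3552  0.    ]
jaw_tab 0.95 [ 0.5414 -0.4196  0.069 ]
jaw 0.81 300 403 261 308
anvil 0.65 298 411 163 197
jaw_tab 0.65 300 403 261 309
```

```bash
python3 -m crank '.6 0 0 0 0 0 .98;.6 0 0 0 0 0 .98;.6 0 0 0 0 0 .98;.6 0 0 0 0 0 .98;.6 0 0 0 0 0 .98;.6 0 0 0 0 0 .98;.6 0 0 0 0 0 .98;.6 0 0 0 0 0 .98;.6 0 0 0 0 0 .98;.6 0 0 0 0 0 .98'|head -1
python3 -m crank '.6 0 0 0 0 0 .98;.6 0 0 0 0 0 .98;.6 0 0 0 0 0 .98;.6 0 0 0 0 0 .98;.6 0 0 0 0 0 .98;.6 0 0 0 0 0 .98;.6 0 0 0 0 0 .98;.6 0 0 0 0 0 .98;.6 0 0 0 0 0 .98;.6 0 0 0 0 0 1'|head -3
python3 - <<'E'
from p import *
f=shot('wrist')
for d in r.landmark_of(f,'jaw_tab')[:1]: print(d['p'],d['position'],onz(f,d['position'],.069))
Q=RT(0,0)
stages([([.543,-.4185,.13],Q,.6,1,4),([.543,-.4185,.043],Q,.6,0,5)])
E
```

```text
t: 75.15
t: 76.4
ee_pos: [0.4763, -0.3469, 0.2082]
tcp_rot: [3.141, -0.002, 0.0]
0.62 [415.4, 145.1] [ 0.54362109 -0.42044502  0.069     ]
1 x  0.6 0 0 0 0 0 0 
4 x  0.6 0.42 0.45 0.49 0 0 0 
5 x  0.6 0 0 0.43 0 0 0
```

```bash
python3 -m crank '.6 .42 .45 .45 0 0 0;.6 .42 .46 .45 0 0 0;.6 .42 .46 .45 0 0 0;.6 .42 .46 .45 0 0 0;.6 0 0 .43 0 0 0;.6 0 0 .43 0 0 0;.6 0 0 .43 0 0 0;.6 0 0 .43 0 0 0;.6 0 0 .43 0 0 0;.6 0 0 .1 0 0 0' 20
python3 -m crank '.35 0 0 0 0 0 0;.3 0 0 0 0 0 0;0 0 0 0 0 0 0;0 0 0 0 0 0 0;0 0 0 0 0 0 0;0 0 0 0 0 0 0;0 0 0 0 0 0 0;0 0 0 0 0 0 0;0 0 0 0 0 0 0;0 0 0 0 0 0 0'
```

```text
t: 77.75
ee_pos: [0.543, -0.4196, 0.0447]
tcp_rot: [-3.141, -0.002, 0.002]
force: [-0.5, -0.1, -0.4]
grip_width: 0.605
grip_force: 0.0
t: 79.0
ee_pos: [0.5439, -0.4204, 0.047]
tcp_rot: [3.14, 0.002, 0.002]
force: [-0.8, 0.8, 6.9]
grip_width: 0.207
grip_force: 23.6
```

```bash
python3 -m crank '0 0 0 -.07 0 0 0;0 0 0 0 0 0 0;0 0 -.06 0 0 0 0;0 0 -.06 0 0 0 0;0 0 -.06 0 0 0 0;0 0 -.06 0 0 0 0;0 0 -.06 0 0 0 0;0 0 -.06 0 0 0 0;0 0 -.06 0 0 0 0;0 0 -.06 0 0 0 0'
python3 -m crank '0 0 -.04 0 0 0 0;0 0 -.04 0 0 0 0;0 0 -.04 0 0 0 0;0 0 -.04 0 0 0 0;0 0 -.03 0 0 0 0;0 0 0 0 0 0 0;0 0 0 0 0 0 0;0 0 0 0 0 0 0;0 0 0 0 0 0 0;0 0 0 0 0 0 0'
python3 - <<'E'
from m import *
f=shot('wrist'); F=[shot('scene'),shot('side')]
for t in('master','jaw','anvil'):
  for d in r.silhouettes(f,t)[:1]:
    ys,xs=np.where(d['region']);print(t,round(d['p'],2),xs.min(),xs.max(),ys.min(),ys.max())
    P=np.array([onz(f,(x,y),.04)[:2] for x,y in zip(xs[::3],ys[::3])]); q=P[(P[:,0]>.46)&(P[:,0]<.49)]
    if len(q): print(q[:,1].min(),q[:,1].max())
measure([('master','up',[.476,-.3485,0.])],('wrist',))
E
```

```text
t: 80.25
ee_pos: [0.5436, -0.4009, 0.0473]
tcp_rot: [3.141, 0.002, 0.001]
force: [7.3, -6.1, -15.9]
grip_width: 0.201
grip_force: 22.0
t: 81.5
ee_pos: [0.5436, -0.3932, 0.0473]
tcp_rot: [3.141, 0.002, 0.0]
force: [7.3, -4.4, -15.6]
grip_width: 0.204
grip_force: 22.0
master 0.59 200 254 343 466
-0.3426073542352375 -0.33824786422098185
jaw 0.72 274 353 270 422
-0.3866561694912727 -0.37668689215068674
anvil 0.95 126 211 268 417
-0.3268116691831294 -0.3183537387674089
master up 1 [ 0.4831 -0.3841  0.1056] 0.83713698387146
```

```bash
python3 -m crank '0 0 0 .05 0 0 0;0 0 -.04 0 0 0 0;0 0 -.04 0 0 0 0;0 0 -.04 0 0 0 0;0 0 -.03 0 0 0 0;0 0 0 0 0 0 0;0 0 0 0 0 0 0;0 0 0 0 0 0 0;0 0 0 0 0 0 0;0 0 -.02 0 0 0 0'
python3 -m crank '0 0 -.02 0 0 0 0;0 0 -.02 0 0 0 0;0 0 -.02 0 0 0 0;0 0 -.02 0 0 0 0;0 0 -.02 0 0 0 0;0 0 0 0 0 0 0;0 0 0 0 0 0 0;0 0 0 0 0 0 0;0 0 -.01 0 0 0 0;0 0 -.01 0 0 0 0'
```

```text
t: 83.15
ee_pos: [0.5437, -0.3873, 0.0472]
tcp_rot: [3.14, 0.002, 0.002]
force: [1.5, -6.2, -2.8]
grip_width: 0.208
grip_force: 23.6
t: 84.4
ee_pos: [0.5437, -0.383, 0.0472]
tcp_rot: [3.139, 0.002, 0.002]
force: [1.1, -8.8, -3.0]
grip_width: 0.207
grip_force: 23.5
```

```bash
for i in 1; do python3 -m crank '0 0 -.02 0 0 0 0;0 0 -.02 0 0 0 0;0 0 0 0 0 0 0;0 0 0 0 0 0 0;0 0 0 0 0 0 0;0 0 0 0 0 0 0;0 0 0 0 0 0 0;0 0 0 0 0 0 0;0 0 0 0 0 0 0;0 0 0 0 0 0 0'; done
cat > a.py <<'E'
from m import *
f=shot('wrist')
Rm=cv2.Rodrigues(np.array(f['rvec']))[0]; print('cam',-Rm.T@f['tvec'],r.sense()['force'])
gray=cv2.GaussianBlur(cv2.cvtColor(f['color'],cv2.COLOR_RGB2GRAY),(0,0),.7).astype(np.float32)
for t in('master','anvil','jaw'):
  for d in r.silhouettes(f,t)[:1]:
    ys,xs=np.where(d['region']);print(t,round(d['p'],2),xs.min(),xs.max(),ys.min(),ys.max())
    P=np.array([onz(f,(x,y),.04)[:2] for x,y in zip(xs[::2],ys[::2])])
    for lo in(.46,.47,.48,.50,.51):
        q=P[(P[:,0]>lo)&(P[:,0]<lo+.01)]
        if len(q): print('   x%.2f y %.4f..%.4f'%(lo,q[:,1].min(),q[:,1].max()),end='')
    print()
E
python3 a.py
```

```text
t: 85.65
ee_pos: [0.5437, -0.3812, 0.0472]
tcp_rot: [3.139, 0.002, 0.002]
force: [0.7, -8.5, -3.4]
grip_width: 0.209
grip_force: 23.5
cam [ 0.6249 -0.3806  0.1887] [ 2.2593 -7.3439 -3.145 ]
master 0.57 273 353 269 423
   x0.47 y -0.3752..-0.3648   x0.48 y -0.3747..-0.3650   x0.50 y -0.3749..-0.3697   x0.51 y -0.3922..-0.3709
anvil 0.98 150 231 269 354
   x0.51 y -0.3357..-0.3165
jaw 0.81 273 353 269 422
   x0.47 y -0.3741..-0.3653   x0.48 y -0.3742..-0.3655   x0.50 y -0.3749..-0.3702   x0.51 y -0.3917..-0.3714
```

```bash
python3 -m crank '0 0 -.02 0 0 0 0;0 0 -.02 0 0 0 0;0 0 0 0 0 0 0;0 0 0 0 0 0 0;0 0 0 0 0 0 0;0 0 0 0 0 0 0;0 0 0 0 0 0 0;0 0 0 0 0 0 0;0 0 0 0 0 0 0;0 0 0 0 0 0 0' | grep -E 'ee|force:'
python3 -c "
from h import *
a=[]
for i in range(6): r.grab_frame('side');a.append(r.sense()['force'])
print(np.mean(a,0))"
python3 -m crank '0 0 -.02 0 0 0 0;0 0 -.02 0 0 0 0;0 0 0 0 0 0 0;0 0 0 0 0 0 0;0 0 0 0 0 0 0;0 0 0 0 0 0 0;0 0 0 0 0 0 0;0 0 0 0 0 0 0;0 0 0 0 0 0 0;0 0 0 0 0 0 0'| grep -E 'ee|force:'
python3 -c "
from h import *
a=[]
for i in range(6): r.grab_frame('side');a.append(r.sense()['force'])
print(np.mean(a,0))"
```

```text
ee_pos: [0.5436, -0.3797, 0.0472]
force: [2.4, -8.1, -3.8]
grip_force: 23.5
[ 2.10899518 -8.59261086 -3.34853104]
ee_pos: [0.5437, -0.3782, 0.0472]
force: [2.4, -9.4, -3.5]
grip_force: 23.4
[ 1.80965065 -9.0726369  -4.00306756]
```

```bash
python3 -m crank '.25 0 0 0 0 0 0;.35 0 0 0 0 0 0;.5 0 0 0 0 0 0;.5 0 0 0 0 0 0;.5 0 0 -.4 0 0 0;.5 0 0 -.8 0 0 0;.5 0 0 -.9 0 0 0;.5 0 0 -.9 0 0 0;.5 0 0 -.75 0 0 0;.5 0 0 0 0 0 0' | head -2
python3 -m crank '.5 -.7 -.2 0 0 0 0;.5 -.7 -.2 0 0 0 0;.5 -.7 -.2 0 0 0 0;.5 -.7 -.2 0 0 0 0;.5 -.76 -.28 0 0 0 0;.5 0 0 0 0 0 0;.5 0 0 0 0 0 0;.5 0 0 0 0 0 0;.5 0 0 0 0 0 0;.5 0 0 0 0 0 0'
python3 a.py; python3 - <<'E'
from m import *
measure([('master','up',[.476,-.343,0.])],('wrist',)); measure([('master','up',[.476,-.343,0.])],('scene','side'))
f=shot('wrist');gray=cv2.cvtColor(f['color'],cv2.COLOR_RGB2GRAY).astype(np.float32)
for d in r.landmark_of(f,'jaw_tab')[:1]: print('tab',d['p'],onz(f,d['position'],.069))
for x in(.460,.505,.515):
    ys=np.arange(-.40,-.30,.0015); u=proj(f,np.c_[0*ys+x,ys,0*ys+.04]).astype(np.float32); g=cv2.remap(gray,u[:,:1],u[:,1:],1).ravel()
    print(x,' '.join(f'{-a*1000:.1f}:{int(b)}' for a,b in zip(ys,g)))
E
```

```text
t: 90.2
ee_pos: [0.5444, -0.3775, 0.2009]
t: 91.45
ee_pos: [0.4012, -0.3338, 0.1969]
tcp_rot: [3.141, 0.002, -0.0]
force: [0.6, 0.6, -0.5]
grip_width: 0.503
grip_force: 0.0
cam [ 0.4826 -0.3335  0.3383] [ 0.4049 -0.4054 -0.2399]
master 0.56 309 351 113 157
   x0.46 y -0.3566..-0.3251   x0.47 y -0.3582..-0.3235   x0.48 y -0.3571..-0.3244
anvil 0.9 270 309 27 162
   x0.46 y -0.3235..-0.3117   x0.47 y -0.3236..-0.3119   x0.48 y -0.3236..-0.3121   x0.50 y -0.3237..-0.3118   x0.51 y -0.3231..-0.3120
jaw 0.66 347 399 26 163
   x0.46 y -0.3700..-0.3566   x0.47 y -0.3697..-0.3574   x0.48 y -0.3694..-0.3561   x0.50 y -0.3694..-0.3563   x0.51 y -0.3696..-0.3562
master up 1 [ 0.4804 -0.3252 -0.5167] 0.9468813538551331
master up 2 [ 0.4764 -0.3397 -0.1927] 0.7598738074302673
tab 0.74 [ 0.5414 -0.379   0.069 ]
0.46 400.0:119 398.5:121 397.0:123 395.5:119 394.0:121 392.5:122 391.0:118 389.5:118 388.0:121 386.5:123 385.0:118 383.5:119 382.0:117 380.5:119 379.0:121 377.5:120 376.0:118 374.5:118 373.0:121 371.5:120 370.0:118 368.5:111 367.0:115 365.5:128 364.0:133 362.5:134 361.0:135 359.5:142 358.0:
[... 1031 characters left out ...]
0:168 302.5:170 301.0:169
0.515 400.0:119 398.5:116 397.0:117 395.5:114 394.0:113 392.5:117 391.0:119 389.5:118 388.0:120 386.5:123 385.0:118 383.5:117 382.0:120 380.5:124 379.0:117 377.5:116 376.0:118 374.5:120 373.0:123 371.5:123 370.0:119 368.5:155 367.0:162 365.5:156 364.0:156 362.5:155 361.0:158 359.5:165 358.0:134 356.5:116 355.0:122 353.5:118 352.0:117 350.5:116 349.0:115 347.5:119 346.0:118 344.5:114 343.0:119 341.5:117 340.0:114 338.5:111 337.0:116 335.5:117 334.0:118 332.5:120 331.0:123 329.5:120 328.0:117 326.5:119 325.0:124 323.5:95 322.0:142 320.5:162 319.0:157 317.5:154 316.0:159 314.5:159 313.0:161 311.5:121 310.0:117 308.5:118 307.0:118 305.5:118 304.0:116 302.5:119 301.0:121
```

Clamped: the gap between faces is 36 mm and the anvil has been pushed about 2.3 mm. I'll regrip the tab and push about 2 mm more for margin.

```bash
python3 -m crank '.5 .7 .2 0 0 0 0;.5 .7 .2 0 0 0 0;.5 .7 .2 0 0 0 0;.5 .7 .2 0 0 0 0;.5 .76 .28 0 0 0 0;.5 0 0 .75 0 0 0;.5 0 0 .9 0 0 0;.5 0 0 .9 0 0 0;.5 0 0 .75 0 0 0;.5 0 0 .4 0 0 0' 20 | grep -E 'ee|force:'
python3 -m crank '.35 0 0 0 0 0 0;.25 0 0 0 0 0 0;0 0 0 0 0 0 0;0 0 0 0 0 0 0;0 0 -.02 0 0 0 0;0 0 -.02 0 0 0 0;0 0 -.015 0 0 0 0;0 0 0 0 0 0 0;0 0 0 0 0 0 0;0 0 0 0 0 0 0' | grep -E 'ee|force:'
python3 -c "
from h import *
a=[]
for i in range(6): r.grab_frame('side');a.append(r.sense()['force'])
print(np.mean(a,0),r.sense()['ee_pos'])"
```

```text
ee_pos: [0.543, -0.3765, 0.0474]
force: [-0.4, 0.1, 0.6]
grip_force: 0.0
ee_pos: [0.5442, -0.3768, 0.0506]
force: [-0.6, -9.5, 3.4]
grip_force: 25.3
[-0.56322233 -9.86811325  3.18345929] [ 0.54418292 -0.37677287  0.05058659]
```

```bash
python3 -m crank '.25 0 0 0 0 0 0;.35 0 0 0 0 0 0;.5 0 0 0 0 0 0;.5 0 0 0 0 0 0;.5 0 0 -.4 0 0 0;.5 0 0 -.8 0 0 0;.5 0 0 -.9 0 0 0;.5 0 0 -.9 0 0 0;.5 0 0 -.75 0 0 0;.5 0 0 0 0 0 0' | head -2
python3 -m crank '.5 -.7 -.2 0 0 0 0;.5 -.7 -.2 0 0 0 0;.5 -.7 -.2 0 0 0 0;.5 -.7 -.2 0 0 0 0;.5 -.76 -.24 0 0 0 0;.5 0 0 0 0 0 0;.5 0 0 0 0 0 0;.5 0 0 0 0 0 0;.5 0 0 0 0 0 0;.5 0 0 0 0 0 0' | head -2
python3 a.py; python3 - <<'E'
from m import *
for n in('scene','side'):
    f=shot(n)
    for t in('stand1','master','bottle','jar'): print(n,t,[(round(d['p'],2),onz(f,d['position'])[:2].round(3).tolist()) for d in r.landmark_of(f,t)])
print(r.sense()['t'])
E
```

```text
t: 96.1
ee_pos: [0.5444, -0.3753, 0.2028]
t: 97.35
ee_pos: [0.4012, -0.3332, 0.1989]
cam [ 0.4826 -0.3329  0.3403] [0.2183 0.5377 0.4087]
master 0.81 308 350 113 156
   x0.46 y -0.3545..-0.3228   x0.47 y -0.3568..-0.3220   x0.48 y -0.3558..-0.3229
anvil 0.9 269 308 28 161
   x0.46 y -0.3219..-0.3101   x0.47 y -0.3220..-0.3103   x0.48 y -0.3221..-0.3105   x0.50 y -0.3223..-0.3102   x0.51 y -0.3216..-0.3097
jaw 0.66 346 398 27 161
   x0.46 y -0.3681..-0.3561   x0.47 y -0.3683..-0.3561   x0.48 y -0.3681..-0.3548   x0.50 y -0.3687..-0.3551   x0.51 y -0.3686..-0.3556
scene stand1 [(0.92, [0.604, -0.059]), (0.88, [0.59, 0.202]), (0.69, [0.493, -0.353]), (0.44, [0.593, 0.258])]
scene master [(0.6, [0.487, -0.348])]
scene bottle [(0.56, [0.799, -0.134])]
scene jar [(0.73, [0.71, -0.254])]
side stand1 [(0.87, [0.607, -0.043]), (0.47, [0.582, 0.189])]
side master [(0.72, [0.604, 0.122]), (0.62, [0.474, -0.346]), (0.62, [0.575, -0.311])]
side bottle [(0.94, [0.78, -0.134])]
side jar [(0.72, [0.716, -0.24]), (0.21, [0.597, 0.034])]
98.05
```

```bash
python3 -c "
from bench import r
print(r.sign_off())"
```

```text
the job is handed in; nothing more can be done
None
```

The job is handed in at about 98 s: all three knocked-over blanks stand in the lane with the two already there, the master is clamped with the sprung jaw pushed in about 3.8 mm by camera measurement, and the bottle and jar are standing; setting the master down peaked at about 71 N at the wrist (limit 120 N).

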